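Seat the tube rotor's axle in the blood mixer

TASK

Lift the sample-tube rotor off its green parking block and lower its axle into both open slots of the blue mixer stand at once. Ease it down past the stiff orange pads until both ends sit fully home and level on the slot floors, pressing for about half a second with 15 to 25 N and never more than 40 N. Then let go, and leave the other things on the bench where they are.

Things in the scene. Friction and masses are not known exactly. Their poses are not given: they have to be found in the camera images.
- rotor: Loose rotor, about 0.45 kg, alike either way round, starts level on the parking block. Origin: middle of its steel axle (10 mm thick, 180 long, along y). Grey hub with red band in the middle: 33 mm in x by 40 in y, from 28 below to 18 above the axle. Red clamps at y +-46 (18 thick) hold red-capped tubes along x out to x +-40, within 19 mm of the axle's height. Collars end at y +-61.
- hub_top (a point): Centre of the hub's flat top, 18 mm above the axle's middle, same axes as the rotor. Grip the hub from above across x (33 mm), at about the axle's height.
- stand: Fixed mixer stand: white base 110 (x) by 210 (y) by 15 mm, two blue uprights at y = +-72 mm, each 14 mm thick in y, 52 wide in x, 118 high. Origin: underside of the base, midway between the uprights, z up. Each upright has a vertical slot at x = 0, open at the top. The rotor's collars fit between the uprights with 4 mm of play each side. White drive box, 80 by 40 mm, 97 high, at y 95 to 135.
- slot_a (a point): Mouth of the slot in the +y upright, on its centre line, 105 mm above the stand's origin, stand's axes. From here down the slot is 12 mm wide; above, an aluminium funnel widens to about 30 mm at 118 mm. The hard level floors are equally high in both slots, but that height is adjustable and not measured: 27 to 43 mm below this point (the seated axle's middle 22 to 38 mm below it).
- slot_b (a point): The same in the -y upright. In each slot an orange pad stands 4 to 9 mm above the floor, unlike on both sides. A pad slides down only against some 4 N of friction, has no spring, stays where pushed and ends flush with the floor. The rotor's weight alone does not push them down: a resistance below 10 N is only the pads, beyond that it is the floor.
- park: Fixed green parking block, 80 (x) by 70 (y) by 40 mm high, with two low white ribs 6 mm high at y = +-25 mm. Origin: centre of its underside. The rotor stands on it with its axle along the block's y, 68 mm above the bench.
- rack: Bystander: red rack full of red-capped tubes, 74 by 184 mm, 86 mm high. Origin: centre of its underside.
- small_rack: Bystander: small white rack with four red-capped tubes, 52 by 74 mm, 86 mm high. Origin: centre of its underside.
- canister: Bystander: white canister, 84 mm in diameter, 150 mm high. Origin: centre of its underside.
- amber_jar: Bystander: amber jar with black cap, 50 mm in diameter, 75 mm high. Origin: centre of its underside.
- tip_box: Bystander: blue box, 85 by 120 by 55 mm high. Origin: centre of its underside.
- cap_pot: Bystander: low white pot near the robot, 60 mm in diameter, 40 mm high. Origin: centre of its underside.

How it is judged (in metres and radians):
On the way, in this order (a step that is already met when the one before it is completed fails the run):
1. the rotor is held in the gripper with its axle more than 120 mm above the bench (height (world z) of rotor above 0.12 m and contact force between the fingers and rotor above 1 N), for 0.2 s.
2. the axle lies level in both slots, no higher than the end condition allows, and the gripper presses the rotor onto the stand with more than 12 N (x of rotor in the frame of stand between -0.003 and 0.003 m and y of rotor in the frame of stand between -0.008 and 0.008 m and z of rotor in the frame of stand between 0.063 and 0.0855 m and angle between the y axis of rotor and the y axis of stand, either way round below 0.04 rad and angle between rotor's own y axis and vertical between 1.5558 and 1.5858 rad and contact force between rotor and stand above 12 N and contact force between the fingers and rotor above 1 N), for 0.3 s.
At the end, for the whole second after the job is handed in: The rotor rests in the stand, let go and at rest: its axle's middle within 3 mm of the stand's x = 0 and 8 mm of y = 0, 63 to 85.5 mm above the stand's origin, level within 0.015 rad, along the stand's y within 0.04 rad, its weight on the stand (more than 1.5 N) (x of rotor in the frame of stand between -0.003 and 0.003 m and y of rotor in the frame of stand between -0.008 and 0.008 m and z of rotor in the frame of stand between 0.063 and 0.0855 m and angle between the y axis of rotor and the y axis of stand, either way round below 0.04 rad and angle between rotor's own y axis and vertical between 1.5558 and 1.5858 rad and contact force between rotor and stand above 1.5 N and linear speed of rotor below 0.02 m/s and angular speed of rotor below 0.3 rad/s); the robot touches nothing.
It fails at once if the rotor and the stand are forced together with more than 40 N (contact force between rotor and stand above 40 N).
It fails at once if the rotor falls onto the bench (height (world z) of rotor below 0.04 m).
It fails at once if a bystander is shifted by more than 30 mm (distance of any of rack, small_rack, canister, amber_jar, tip_box, cap_pot from where it was at the start of the episode above 0.03 m).
It also fails if it takes over 61 s, if anything falls off the work surface, if the arm or the gripper's body presses on something with over 40 N, if the wrist force passes 120 N, or if a joint passes its speed limit or range.

ROBOT

A 6-joint arm with a two-finger parallel gripper is mounted at the origin on the work surface. World frame = base frame: x ahead of the robot, y to its left, z up, the work surface at z = 0. Lengths are in m, angles in degrees, forces in N, time in s.
With the tool pointing down it reaches from about 0.35 to 0.875 m from the base axis. Payload 4.2 kg.
Tool frame: the origin (TCP) lies midway between the tips of the shut fingers; the grasp point (between the pads) lies r.grasp_offset behind it (r.grasp_offset is the distance from the TCP to the grasp point, in m); z points along the fingers, y is the direction in which the jaws open and shut (so a half turn about z gives the same grasp; the last joint's range is limited). The gripper opens to 87 mm and grips with 3 to 60 N. Pads are 19 mm wide; open, the fingers measure 117 mm over their backs; the gripper's body (75 mm by 190 mm) begins 51 mm behind the grasp point.
Start: joints at [83.572, 22.042, 0.453, 0, -68.411, -14.817], TCP at [0.226, 0.583, 0.223] pointing down, gripper open.
Joint ranges: [-179.83, 179.83], [-69.29, 118.12], [-61.27, 80.66], [-181.25, 117.63], [-171.15, -9.14], [-177.46, 177.46]. Speed limits (degrees/s): [159.86, 159.86, 180, 180, 180, 180].

INTERFACE

Orientations are given as a 3x3 rotation matrix whose columns are the frame's x, y, z axes.
In Python, from station import sense, optics, r gives the robot as it stands. The module is installed in compiled form; this text tells all that it offers.
- The arm moves only by the tool servo_tool, never from a script. Its argument "deltas" is a list of rows, each an object with "slide": the shift along the tool's x, y, z in units of 25 mm (1.0 is 25 mm), a list of three; "spin": the turn about the tool's z in units of 8 degrees (1.0 is 8 degrees). A call has 1 to 10 rows; each row shifts and turns the pose as measured when the row begins, along the tool's axes as they then stand; what a row does not reach is not made up. A row lasts 1/10 s, in which the tool goes at most 50 mm and 8.59 degrees, less where a joint would pass 70% of its speed; a pose out of reach is approached as far as the arm can. A call is refused whole if a number of a shift passes 1 or a number of a turn 1, either way. A call with a gripper value outside its range is refused whole. "gripper" is the closure in counts, from 0 (fully open) to 255 (shut), set as the call begins (left out, the last holds). The fingers move at their own pace and stop on an object; the grip force is fixed at half the most. Time passes only in rows, so rows that do not move let the fingers close. It gives the time, the measured TCP pose, the force and the opening at its end, in the units of the state.
- sense(): the state, without advancing time (a new reading comes with each control period).
- optics.capture(name): name is "side" or "top"; returns a dict with "frame" (384x512x3 uint8, red, green, blue), "camera_matrix" (3x3 intrinsics, pixels), "eye" and "rotation" of the camera in the world. Camera axes: x right, y down, z forward; pixel columns grow to the right and rows downward; lengths in m; the calibration is good to about 2 mm. A picture is of the moment at which its call begins. There is no depth.
- r.finish_job(): hands the job in, once; it reports no verdict.
The state is a dict: "time_s": time; "joints": joint angles; "joint_velocities": joint speeds; "effort": joint torques, N m; "tcp_pos": TCP position; "ee_rot": TCP orientation; "wrist_force": force on the tool from outside, world axes, zero at the start; "moment": the same for the moment, N m; "gripper_width": opening from 0.0 (shut) to 1.0 (fully open).
Only numpy, scipy, OpenCV 4.12 (cv2) and the standard library are available. Lean on these libraries where they do the work, as an engineer would, in place of code of your own. Each camera call takes 0.05 s, during which the arm holds its last target.

## Working session

There is one attempt and no reset: what is moved stays moved. The work goes in short steps, Python scripts to look and compute and a tool call to move; the robot and the scene stay as the last step left them, time stands still between calls to the robot, and variables do not carry over. Pictures are saved under pics/ and viewed, and the job is handed in when it is done.

Besides the shell and the picture viewer there is one more tool, called after "Request:" as a command line: name --argument value ..., lists and objects as JSON in quotes. servo_tool: Moves the arm, as the interface text tells. Its arguments: {"type":"object","properties":{"deltas":{"type":"array"},"gripper":{"type":"number"}},"required":["deltas"]}

```bash
mkdir -p pics
cat > h.py <<'E'
import numpy as np,cv2
from station import sense,optics,r
def shot(n,f):
    c=optics.capture(n); cv2.imwrite(f,cv2.cvtColor(c['frame'],cv2.COLOR_RGB2BGR)); return c
def ray(c,u,v):
    d=np.array(c['rotation'])@np.linalg.solve(np.array(c['camera_matrix']),[u,v,1.]); return np.array(c['eye']),d
def onz(c,u,v,z):
    e,d=ray(c,u,v); return e+d*(z-e[2])/d[2]
def proj(c,p):
    q=np.array(c['rotation']).T@(np.array(p)-c['eye']); q=np.array(c['camera_matrix'])@q; return q[:2]/q[2]
E
python3 - <<'E'
from h import *
import pickle
for n in('top','side'):
    c=shot(n,f'pics/{n}0.png'); pickle.dump(c,open(f'{n}0.pkl','wb'))
    print(n,c['camera_matrix'],c['eye'],c['rotation'])
    cv2.imwrite(f'pics/{n}0big.png',cv2.resize(cv2.imread(f'pics/{n}0.png'),(800,600),interpolation=cv2.INTER_CUBIC))
print(sense(),r.grasp_offset)
E
```

```text
top [[370.24919344   0.         256.14134253]
 [  0.         370.24919344 195.05867712]
 [  0.           0.           1.        ]] [0.48732398 0.01648986 0.92157578] [[-3.24150125e-03 -9.90992348e-01  1.33879270e-01]
 [-9.99855322e-01  9.76316171e-04 -1.69817957e-02]
 [ 1.66981211e-02 -1.33914947e-01 -9.90852138e-01]]
side [[384.97269436   0.         253.07151187]
 [  0.         384.97269436 191.66990829]
 [  0.           0.           1.        ]] [ 0.23919593 -0.601883    0.59452984] [[ 0.88590178 -0.25335673  0.38857226]
 [-0.46331952 -0.52418507  0.71453834]
 [ 0.02265068 -0.8130439  -0.58176161]]
{'time_s': 0.1, 'joints': array([ 8.35708280e+01,  2.20849539e+01,  3.87481647e-01, -2.34681945e-02,
       -6.84100887e+01, -1.48148565e+01]), 'joint_velocities': array([0.00699128, 0.02821589, 0.22103373, 0.17658928, 0.04338237,
       0.00596313]), 'effort': array([-3.68827668e-04, -3.91687524e+01,  1.87936592e+01,  4.23183426e+00,
        1.35187534e-02, -7.37043842e-05]), 'tcp_pos': array([0.22627907, 0.58202991, 0.22158767]), 'ee_rot': array([[ 9.31990921e-01, -3.62481140e-01, -5.88671427e-04],
       [-3.62481600e-01, -9.31989145e-01, -1.82280913e-03],
       [ 1.12098552e-04,  1.91222412e-03, -9.99998165e-01]]), 'wrist_force': array([0.60456063, 0.16685765, 0.4486465 ]), 'moment': array([ 0.01709179,  0.03056312, -0.00537628]), 'gripper_width': 1.0037537187519208} 0.0187
```

View pics/top0big.png

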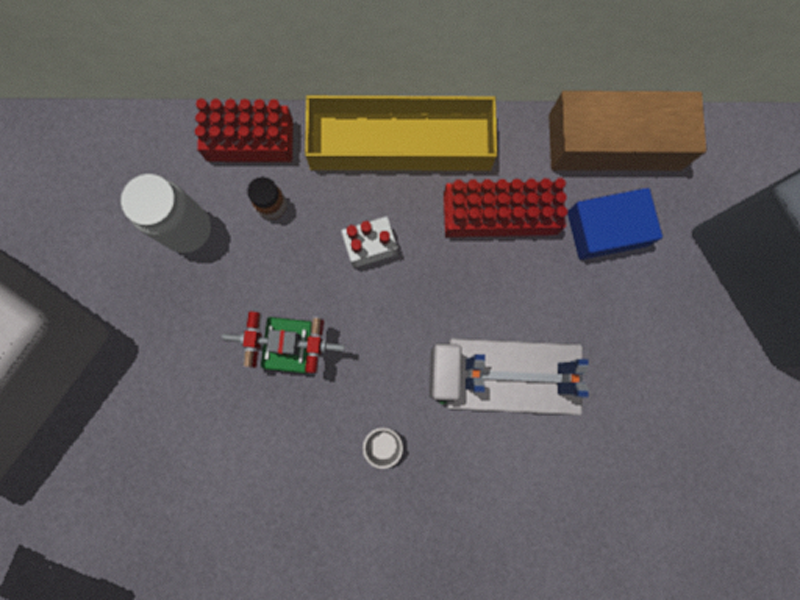

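View pics/side0big.png

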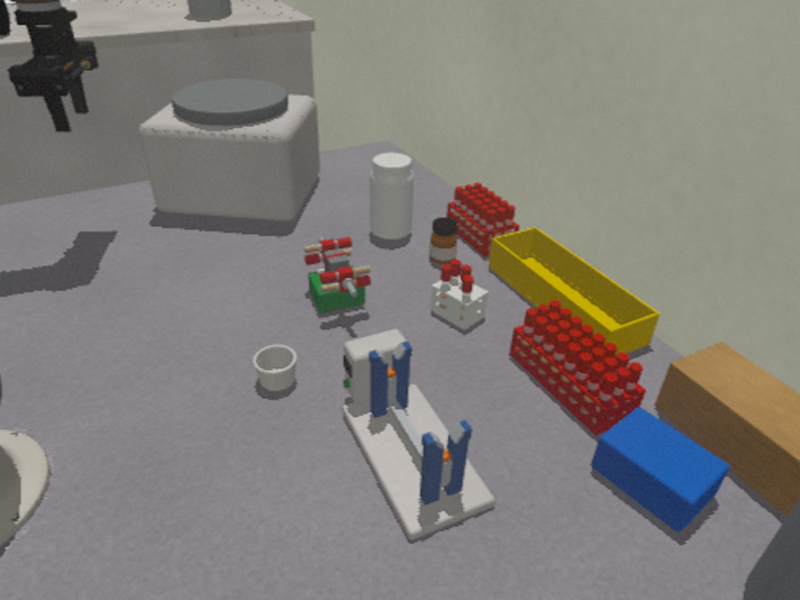

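The top view shows the rotor on the green block near (285,342) in the 800-pixel picture. The stand's uprights are near (475,375) and (575,378), with the drive box at (447,372) on the +y side. Next I'll zoom in for accurate measurements.

Run:
```python
import cv2,numpy as np
a=cv2.imread('pics/top0.png')
def crop(a,x,y,w,h,s,f): cv2.imwrite(f,cv2.resize(a[y:y+h,x:x+w],None,fx=s,fy=s,interpolation=cv2.INTER_NEAREST))
crop(a,135,190,100,60,8,'pics/zr.png'); crop(a,270,208,114,64,7,'pics/zs.png')
b=cv2.imread('pics/side0.png'); crop(b,210,200,110,145,4,'pics/zss.png')
```

```text
(no output)
```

View pics/zr.png

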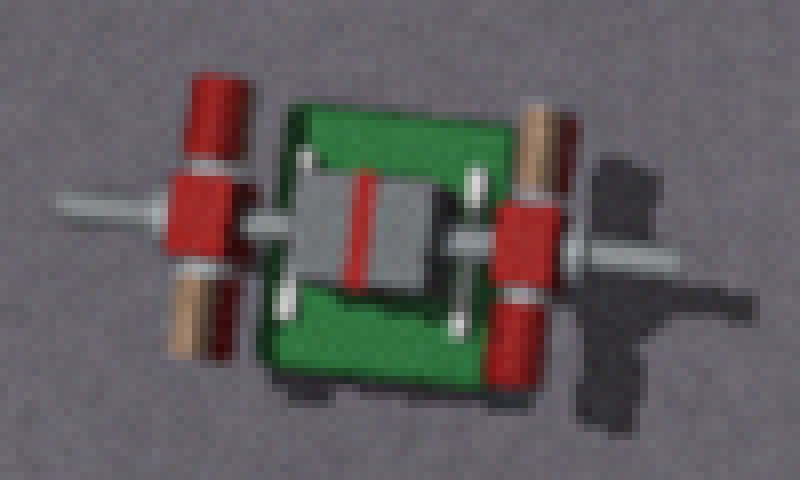

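View pics/zs.png

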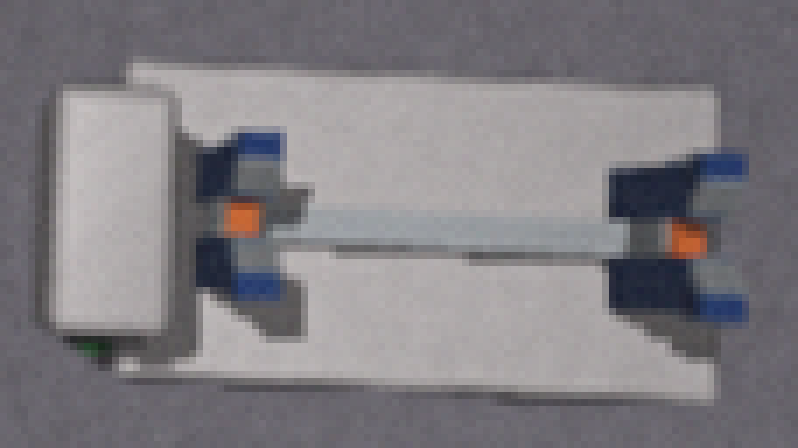

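View pics/zss.png

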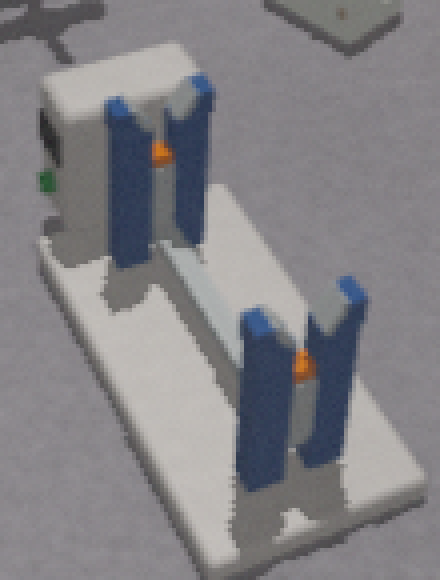

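```bash
cat > m.py <<'E'
from h import *
import pickle
c=pickle.load(open('top0.pkl','rb')); f=c['frame'].astype(int); R,G,B=f[...,0],f[...,1],f[...,2]
def blobs(m,box,mn=3):
    M=np.zeros(m.shape,np.uint8); x,y,w,h=box; M[y:y+h,x:x+w]=m[y:y+h,x:x+w]
    n,l,s,ce=cv2.connectedComponentsWithStats(M,connectivity=4)
    return [(s[i],ce[i]) for i in range(1,n) if s[i][4]>=mn]
print('blue'); tops=[]
for s,ce in blobs((B>R+60)&(B>120),(270,208,114,64)):
    p=onz(c,*ce,.118); tops.append(p); print(s,ce.round(2),p.round(4))
tops=np.array(tops); 
if len(tops)==4:
    o=tops.mean(0); t=tops[np.argsort(tops[:,1])]; d=t[2:].mean(0)-t[:2].mean(0); print('stand',o.round(4),'len',np.linalg.norm(d).round(4),'yaw',np.degrees(np.arctan2(-d[0],d[1])).round(2))
    S=pickle.load(open('side0.pkl','rb'))
    for p in tops: print('side px',proj(S,p)*4-np.array([210,200])*4+2)
# axle
def zz(X,Y): return 135+X/8-.5,190+Y/8-.5
a=onz(c,*zz(57,205),.068);b=onz(c,*zz(680,260),.068);d=a-b
print('axle',a,b,'mid',(a+b)/2,'len',np.linalg.norm(d),'yaw',np.degrees(np.arctan2(-d[0],d[1])))
k=(abs(R-G)<20)&(abs(B-G)<20)&(R>95); hub=np.array([zz(*q) for q in[(300,172),(438,184),(430,295),(288,283)]])
H=np.array([onz(c,*q,.086) for q in hub]); print('hub',H.mean(0),np.linalg.norm(H[0]-H[1]),np.linalg.norm(H[0]-H[3]))
e=H[0]+H[3]-H[1]-H[2]; print(np.degrees(np.arctan2(-e[0],e[1])))
E
python3 m.py
```

```text
blue
axle [0.55638534 0.26519418 0.068     ] [0.54020368 0.08635917 0.068     ] mid [0.54829451 0.17577668 0.068     ] len 0.17956560708061503 yaw -5.170256451737936
hub [0.54677327 0.1737124  0.086     ] 0.0390263768836984 0.03133932863673218
-5.024871792676567
```

```bash
sed -i 's/(B>R+60)&(B>120)/(B>R+60)\&(B>90)/' m.py; python3 -c "
from m import *
print(f[228:233,303:311])
"
```

```text
blue
[305 227   5   3  11] [306.82 228.36] [ 0.5229 -0.107   0.118 ]
[371 231   5   2  10] [373.  231.5] [ 0.5157 -0.251   0.118 ]
[304 247   5   3  12] [305.75 248.25] [ 0.4802 -0.1038  0.118 ]
[371 251   5   2  10] [373.  251.5] [ 0.4728 -0.249   0.118 ]
stand [ 0.4979 -0.1777  0.118 ] len 0.1448 yaw -2.89
side px [197.63760896  85.33667636]
side px [347.87155743 292.08670879]
side px [114.80582163 106.95636576]
side px [255.37298515 324.53324521]
axle [0.55638534 0.26519418 0.068     ] [0.54020368 0.08635917 0.068     ] mid [0.54829451 0.17577668 0.068     ] len 0.17956560708061503 yaw -5.170256451737936
hub [0.54677327 0.1737124  0.086     ] 0.0390263768836984 0.03133932863673218
-5.024871792676567
[[[ 58  66  84]
  [ 37  53  90]
  [ 39  58 108]
  [ 35  56 105]
  [ 36  56 108]
  [ 35  56 104]
  [ 44  61 108]
  [114 117 138]]

 [[ 36  46  68]
  [ 41  56  91]
  [ 49  66 113]
  [ 47  66 112]
  [ 42  63 109]
  [ 39  59 107]
  [ 44  61 109]
  [116 118 137]]

 [[ 46  52  69]
  [ 81  89 108]
  [ 88  98 120]
  [ 89  98 121]
  [ 88  94 119]
  [ 83  95 120]
  [ 74  89 117]
  [122 124 139]]

 [[ 59  65  77]
  [105 108 111]
  [114 116 119]
  [114 116 117]
  [112 114 118]
  [112 113 118]
  [106 112 121]
  [143 144 148]]

 [[ 67  70  81]
  [100 100 102]
  [105 106 107]
  [104 105 107]
  [102 103 107]
  [ 98  99 100]
  [106 108 112]
  [147 145 146]]]
```

Run:
```python
from h import *
import pickle
c=pickle.load(open('side0.pkl','rb'));t=pickle.load(open('top0.pkl','rb'))
k=.64
for q in[(155,210),(293,218),(318,180)]: print(q,onz(c,q[0]*k,q[1]*k,0).round(3))
for q in[(2,250),(137,348),(20,505),(0,490)]: print('top',q,onz(t,q[0]*k,q[1]*k,0).round(3),onz(t,q[0]*k,q[1]*k,.2).round(3))
a=onz(c,293*k,218*k,0)
for z in(.15,.2,.25,.3): print(z,np.array(proj(c,[a[0],a[1],z]))/k)
print('tcp px',np.array(proj(t,[.226,.583,.22]))/k,np.array(proj(c,[.226,.583,.22]))/k)
```

```text
(155, 210) [0.331 0.635 0.   ]
(293, 218) [0.579 0.479 0.   ]
(318, 180) [0.696 0.632 0.   ]
top (2, 250) [0.701 0.641 0.   ] [0.655 0.506 0.2  ]
top (137, 348) [0.543 0.417 0.   ] [0.531 0.33  0.2  ]
top (20, 505) [0.305 0.58  0.   ] [0.345 0.457 0.2  ]
top (0, 490) [0.328 0.612 0.   ] [0.362 0.482 0.2  ]
0.15 [287.07258954 148.81500935]
0.2 [284.89406624 123.38719144]
0.25 [282.60084125  96.62057051]
0.3 [280.1836109   68.40655357]
tcp px [-113.14974561  619.11265815] [ 72.26431112 121.6262917 ]
```

Request:
servo_tool --deltas '[{"slide":[0,1,-0.2],"spin":0},{"slide":[0,1,-0.2],"spin":0},{"slide":[0.3,1,-0.2],"spin":0},{"slide":[0.3,1,-0.2],"spin":0},{"slide":[0.5,1,-0.2],"spin":0},{"slide":[0.5,1,-0.2],"spin":0}]' --gripper 0

```text
time_s: 0.7
tcp_pos: [0.2073, 0.4229, 0.2471]
ee_rot: [[0.932, -0.362, -0.003], [-0.362, -0.932, -0.012], [0.002, 0.013, -1.0]]
wrist_force: [0.2, 0.3, 1.0]
gripper_width: 1.0
```

Request:
servo_tool --deltas '[{"slide":[1,0.3,0],"spin":0},{"slide":[1,0.3,0],"spin":0},{"slide":[1,0.3,0],"spin":0},{"slide":[1,0.3,0],"spin":0},{"slide":[1,0.3,0],"spin":0},{"slide":[1,0.3,0],"spin":0},{"slide":[1,0.3,0],"spin":0},{"slide":[1,0.3,0],"spin":0},{"slide":[1,0.3,0],"spin":0},{"slide":[1,0.3,0],"spin":0}]'

```text
time_s: 1.7
tcp_pos: [0.417, 0.2521, 0.2469]
ee_rot: [[0.934, -0.357, -0.007], [-0.357, -0.934, -0.014], [-0.002, 0.016, -1.0]]
wrist_force: [0.7, 0.7, 0.6]
gripper_width: 0.999
```

Request:
servo_tool --deltas '[{"slide":[0,0,0],"spin":1},{"slide":[0,0,0],"spin":1},{"slide":[0,0,0],"spin":1},{"slide":[0,0,0],"spin":1},{"slide":[0,0,0],"spin":1},{"slide":[0,0,0],"spin":1},{"slide":[0,0,0],"spin":1},{"slide":[0,0,0],"spin":1},{"slide":[0,0,0],"spin":1},{"slide":[0,0,0],"spin":0}]'

```text
time_s: 2.7
tcp_pos: [0.4168, 0.2469, 0.2419]
ee_rot: [[-0.11, -0.994, -0.017], [-0.994, 0.11, -0.021], [0.023, 0.014, -1.0]]
wrist_force: [0.4, -0.2, -0.3]
gripper_width: 1.001
```

Request:
servo_tool --deltas '[{"slide":[0.35,-0.9,0],"spin":0},{"slide":[0.35,-0.9,0],"spin":0},{"slide":[0.35,-0.9,0],"spin":-0.1},{"slide":[0.35,-0.9,0],"spin":0},{"slide":[0.35,-0.9,0],"spin":0},{"slide":[0.2,-0.6,0],"spin":0},{"slide":[0,0,0],"spin":0},{"slide":[0,0,0],"spin":0}]'

```text
time_s: 3.5
tcp_pos: [0.5419, 0.1839, 0.2385]
ee_rot: [[-0.07, -0.997, -0.021], [-0.997, 0.071, -0.022], [0.024, 0.02, -1.0]]
wrist_force: [-0.1, 1.0, 0.2]
gripper_width: 1.0
```

Run:
```python
from h import *
s=sense();print(s['time_s'],s['tcp_pos'],s['ee_rot'])
```

```text
3.5 [0.54186981 0.18392028 0.23846495] [[-0.0704013  -0.99729145 -0.02129382]
 [-0.99723655  0.07087308 -0.02227721]
 [ 0.02372603  0.01966663 -0.99952504]]
```

Request:
servo_tool --deltas '[{"slide":[0,0,0],"spin":0},{"slide":[0,0,0],"spin":0},{"slide":[0,0,0],"spin":0}]'

```text
time_s: 3.8
tcp_pos: [0.5401, 0.1849, 0.2386]
ee_rot: [[-0.067, -0.998, -0.022], [-0.997, 0.067, -0.022], [0.023, 0.02, -1.0]]
wrist_force: [-0.1, -0.5, -1.0]
gripper_width: 0.995
```

Run:
```python
from h import *
s=sense();print(s['time_s'],s['tcp_pos'],s['ee_rot'])
```

```text
3.8 [0.5401196  0.1848786  0.23864898] [[-0.06690932 -0.99751955 -0.02186088]
 [-0.99748255  0.06739051 -0.0220699 ]
 [ 0.02348837  0.02032916 -0.99951739]]
```

Request:
servo_tool --deltas '[{"slide":[0.2,-0.2,0.6],"spin":0.15},{"slide":[0.1,-0.2,0.8],"spin":0},{"slide":[0,0,0.8],"spin":0},{"slide":[0,0,0.8],"spin":0},{"slide":[0,0,0.8],"spin":0},{"slide":[0,0,0.5],"spin":0},{"slide":[0,0,0.0],"spin":0},{"slide":[0,0,0.0],"spin":0}]'

```text
time_s: 4.6
tcp_pos: [0.5465, 0.1775, 0.1317]
ee_rot: [[-0.081, -0.997, -0.015], [-0.997, 0.081, -0.018], [0.019, 0.014, -1.0]]
wrist_force: [-0.1, 0.5, 0.9]
gripper_width: 1.003
```

```bash
cat > st.py <<'E'
from h import *
import sys
s=sense();print(s['time_s'],s['tcp_pos'].round(4),s['ee_rot'].round(4).tolist(),s['wrist_force'].round(1),s['moment'].round(2),round(s['gripper_width'],3))
if len(sys.argv)>1:
    tx,ty,tz,ya=map(float,sys.argv[1:5]); R=s['ee_rot']
    if abs(tz)<1: 
        g=s['tcp_pos'] - r.grasp_offset*R[:,2]
        print('grasp pt',g.round(4)); d=np.array([tx,ty,tz])-g
        a=np.degrees(np.arctan2(R[1,1],R[0,1])); print('units',(R.T@d/.025).round(2),'spin',round(((a-ya+180)%360-180)/8,2),'ang',a.round(2))
E
python3 st.py 0.547 0.175 0.070 174.9
```

```text
4.6 [0.5465 0.1775 0.1317] [[-0.0811, -0.9966, -0.0151], [-0.9965, 0.0814, -0.0182], [0.0194, 0.0135, -0.9997]] [-0.1  0.5  0.9] [ 0.16 -0.1  -0.05] 1.003
grasp pt [0.5468 0.1778 0.1504]
units [ 0.05 -0.06  3.22] spin 0.05 ang 175.33
```

Request:
servo_tool --deltas '[{"slide":[0.05,-0.05,0.4],"spin":0.05},{"slide":[0,0,0.4],"spin":0},{"slide":[0,0,0.4],"spin":0},{"slide":[0,0,0.2],"spin":0}]'

```text
time_s: 5.0
tcp_pos: [0.5486, 0.1766, 0.0972]
ee_rot: [[-0.088, -0.996, -0.01], [-0.996, 0.088, -0.015], [0.016, 0.008, -1.0]]
wrist_force: [-0.3, -0.2, 0.5]
gripper_width: 1.003
```

```bash
python3 st.py 0.547 0.175 0.070 174.9
python3 - <<'E'
from h import *
c=shot('top','pics/t1.png');d=shot('side','pics/s1.png')
a=cv2.imread('pics/t1.png')[170:270,120:253];b=cv2.imread('pics/s1.png')[60:210,150:270]
a=cv2.resize(a,None,fx=4,fy=4,interpolation=0);b=cv2.resize(b,None,fx=4,fy=4,interpolation=0)
cv2.imwrite('pics/t1z.png',a);cv2.imwrite('pics/s1z.png',b)
E
```

```text
5.0 [0.5486 0.1766 0.0972] [[-0.0879, -0.9961, -0.0097], [-0.996, 0.088, -0.015], [0.0158, 0.0084, -0.9998]] [-0.3 -0.2  0.5] [ 0.12 -0.06 -0.02] 1.003
grasp pt [0.5488 0.1769 0.1159]
units [0.05 0.05 1.84] spin 0.01 ang 174.95
```

View pics/t1z.png

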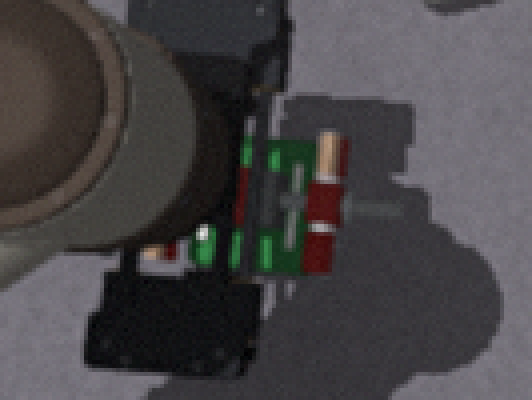

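View pics/s1z.png

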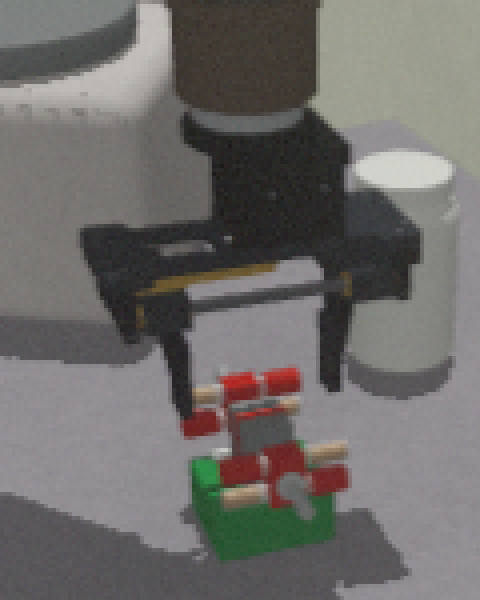

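The fingers straddle the hub: the tips are at about (190,410) and (330,385) in the side crop, and the hub is at (262,430). I'll lower to the grasp height next.

Request:
servo_tool --deltas '[{"slide":[0.05,0.05,0.5],"spin":0},{"slide":[0,0,0.5],"spin":0},{"slide":[0,0,0.5],"spin":0},{"slide":[0,0,0.2],"spin":0},{"slide":[0,0,0],"spin":0}]'

```text
time_s: 5.6
tcp_pos: [0.5481, 0.1752, 0.0531]
ee_rot: [[-0.087, -0.996, -0.008], [-0.996, 0.087, -0.015], [0.016, 0.007, -1.0]]
wrist_force: [0.5, 0.8, 0.2]
gripper_width: 1.003
```

```bash
python3 st.py 0.547 0.175 0.070 174.9
```

```text
5.6 [0.5481 0.1752 0.0531] [[-0.0872, -0.9962, -0.0079], [-0.9961, 0.0873, -0.0149], [0.0156, 0.0066, -0.9999]] [0.5 0.8 0.2] [ 0.15 -0.05  0.03] 1.003
grasp pt [0.5482 0.1754 0.0718]
units [0.02 0.05 0.07] spin 0.01 ang 174.99
```

Now I'll close the gripper.

Request:
servo_tool --deltas '[{"slide":[0,0,0.06],"spin":0},{"slide":[0,0,0],"spin":0},{"slide":[0,0,0],"spin":0},{"slide":[0,0,0],"spin":0},{"slide":[0,0,0],"spin":0},{"slide":[0,0,0],"spin":0},{"slide":[0,0,0],"spin":0},{"slide":[0,0,0],"spin":0}]' --gripper 255

```text
time_s: 6.4
tcp_pos: [0.5493, 0.1759, 0.0534]
ee_rot: [[-0.087, -0.996, -0.005], [-0.996, 0.087, -0.013], [0.014, 0.004, -1.0]]
wrist_force: [-1.2, 0.4, -1.0]
gripper_width: 0.364
```

```bash
python3 st.py 0.547 0.175 0.070 174.9
```

```text
6.4 [0.5493 0.1759 0.0534] [[-0.0867, -0.9962, -0.0047], [-0.9961, 0.0867, -0.0133], [0.0136, 0.0036, -0.9999]] [-1.2  0.4 -1. ] [ 0.1  -0.37  0.02] 0.364
grasp pt [0.5494 0.1761 0.0721]
units [0.05 0.09 0.08] spin 0.02 ang 175.02
```

Request:
servo_tool --deltas '[{"slide":[0,0,-0.3],"spin":0},{"slide":[0,0,-0.5],"spin":0},{"slide":[0,0,-0.6],"spin":0},{"slide":[0,0,-0.8],"spin":0},{"slide":[0,0,-0.8],"spin":0},{"slide":[0,0,-0.8],"spin":0},{"slide":[0,0,-0.6],"spin":0},{"slide":[0,0,0],"spin":0},{"slide":[0,0,0],"spin":0}]'

```text
time_s: 7.3
tcp_pos: [0.5451, 0.1754, 0.1669]
ee_rot: [[-0.09, -0.996, -0.016], [-0.996, 0.09, -0.016], [0.017, 0.015, -1.0]]
wrist_force: [-0.2, -0.5, -4.2]
gripper_width: 0.366
```

```bash
python3 st.py 0.498 -0.1777 0.174 177.2
```

```text
7.3 [0.5451 0.1754 0.1669] [[-0.0899, -0.9958, -0.016], [-0.9958, 0.0901, -0.0159], [0.0173, 0.0145, -0.9997]] [-0.2 -0.5 -4.2] [ 0.14 -0.08 -0.01] 0.366
grasp pt [0.5454 0.1757 0.1856]
units [14.24  0.61  0.72] spin -0.3 ang 174.83
```

Request:
servo_tool --deltas '[{"slide":[0.5,0,0],"spin":0},{"slide":[0.8,0.04,0],"spin":0},{"slide":[0.9,0.04,0],"spin":-0.05},{"slide":[0.9,0.04,0],"spin":-0.05},{"slide":[0.9,0.04,0],"spin":0},{"slide":[0.9,0.04,0],"spin":-0.05},{"slide":[0.9,0.04,0],"spin":0},{"slide":[0.9,0.04,0],"spin":-0.05},{"slide":[0.8,0.04,0],"spin":0},{"slide":[0.5,0.04,0],"spin":0}]'

```text
time_s: 8.3
tcp_pos: [0.5081, -0.0429, 0.1624]
ee_rot: [[-0.065, -0.997, -0.039], [-0.998, 0.066, -0.023], [0.026, 0.037, -0.999]]
wrist_force: [-0.5, -1.1, -4.6]
gripper_width: 0.368
```

```bash
python3 st.py 0.498 -0.1777 0.174 177.2
```

```text
8.3 [ 0.5081 -0.0429  0.1624] [[-0.0648, -0.9972, -0.0385], [-0.9976, 0.0657, -0.0231], [0.0255, 0.037, -0.999]] [-0.5 -1.1 -4.6] [ 0.22 -0.18 -0.  ] 0.368
grasp pt [ 0.5089 -0.0425  0.1811]
units [5.42 0.07 0.42] spin -0.12 ang 176.23
```

Request:
servo_tool --deltas '[{"slide":[0.6,0,-0.05],"spin":0},{"slide":[0.8,0,0],"spin":-0.05},{"slide":[0.9,0,0],"spin":-0.05},{"slide":[0.9,0,0],"spin":0},{"slide":[0.7,0,0],"spin":0},{"slide":[0.5,0,0],"spin":0},{"slide":[0.3,0,0],"spin":0},{"slide":[0,0,0],"spin":0},{"slide":[0,0,0],"spin":0}]'

```text
time_s: 9.2
tcp_pos: [0.4933, -0.1711, 0.1628]
ee_rot: [[-0.057, -0.997, -0.049], [-0.998, 0.058, -0.022], [0.025, 0.048, -0.999]]
wrist_force: [-0.3, -0.4, -3.7]
gripper_width: 0.365
```

```bash
python3 st.py 0.498 -0.1777 0.164 177.2;  python3 - <<'E'
from h import *
import pickle
c=shot('top','pics/t2.png');d=shot('side','pics/s2.png')
pickle.dump((c,d),open('2.pkl','wb'))
a=cv2.imread('pics/t2.png')[180:280,250:400];b=cv2.imread('pics/s2.png')[130:350,180:340]
cv2.imwrite('pics/t2z.png',cv2.resize(a,None,fx=5,fy=5,interpolation=0));cv2.imwrite('pics/s2z.png',cv2.resize(b[:150],None,fx=4,fy=4,interpolation=0))
E
```

```text
9.2 [ 0.4933 -0.1711  0.1628] [[-0.0568, -0.9972, -0.0488], [-0.9981, 0.0579, -0.0219], [0.0247, 0.0475, -0.9986]] [-0.3 -0.4 -3.7] [ 0.2  -0.17 -0.02] 0.365
grasp pt [ 0.4942 -0.1707  0.1815]
units [ 0.25 -0.2   0.7 ] spin -0.07 ang 176.68
```

View pics/t2z.png

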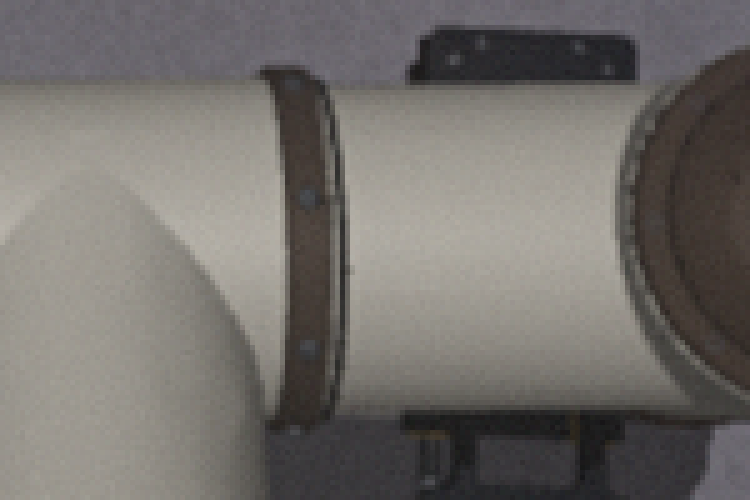

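View pics/s2z.png

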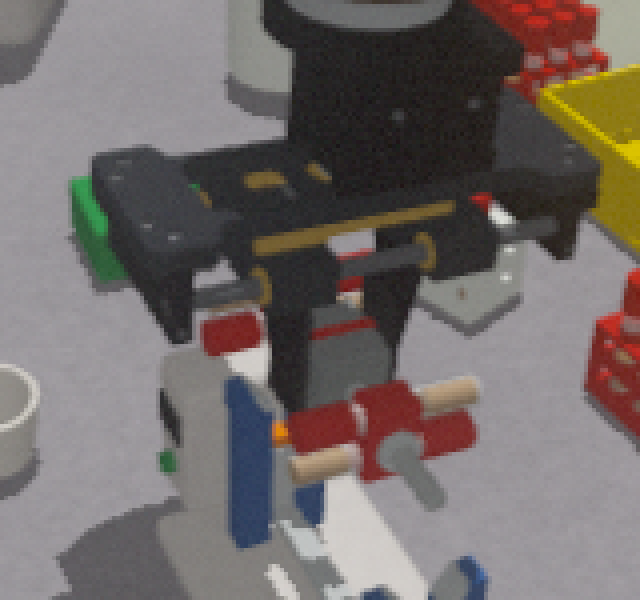

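```bash
cat > pr.py <<'E'
from h import *
import pickle
c,d=pickle.load(open('2.pkl','rb'))
s=sense();R=s['ee_rot'];g=s['tcp_pos']-.0187*R[:,2]+.004*R[:,2]
ax=-R[:,0]; 
# rotor level at grasp where tool x had z .0136
ax=ax+np.array([0,0,.0136]); ax/=np.linalg.norm(ax)
print('mid',g,'ax',ax)
z=lambda p:(np.array(p)-[180,130])*4+2
for k in(-.09,-.061,.061,.09): print(k,z(proj(d,g+ax*k)))
# stand posts tops original
S=pickle.load(open('side0.pkl','rb'))
o=np.array([.498,-.1777,0]);y=np.radians(-2.75);M=np.array([[np.cos(y),-np.sin(y),0],[np.sin(y),np.cos(y),0],[0,0,1]])
for p in[(26,65,118),(-26,65,118),(26,-79,118),(-26,-79,118),(-26,-79,15),(-55,-105,15),(55,-105,15)]:
    print(p,(proj(S,o+M@np.array(p)/1000)-[210,200])*4+2)
E
python3 pr.py
```

```text
mid [ 0.49414048 -0.17042464  0.17757438] ax [ 0.05601488  0.99836772 -0.01114602]
-0.09 [436.06978074 501.66224777]
-0.061 [400.51225535 453.63710111]
0.061 [275.02252387 284.14660104]
0.09 [249.85406309 250.15326188]
(26, 65, 118) [212.31013054  91.36091983]
(-26, 65, 118) [112.29940084 119.87169605]
(26, -79, 118) [366.05991481 299.72598698]
(-26, -79, 118) [253.47545893 339.38092011]
(-26, -79, 15) [241.10035442 497.81171568]
(-55, -105, 15) [207.39097809 570.94775957]
(55, -105, 15) [430.35205199 480.15074869]
```

```bash
python3 -c "
import cv2
b=cv2.imread('pics/side0.png')[265:340,230:330]
cv2.imwrite('pics/zs2.png',cv2.resize(b,None,fx=8,fy=8,interpolation=0))
b=cv2.imread('pics/s2.png')[200:275,230:330]
cv2.imwrite('pics/zs3.png',cv2.resize(b,None,fx=8,fy=8,interpolation=0))"
```

```text
(no output)
```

View pics/zs2.png

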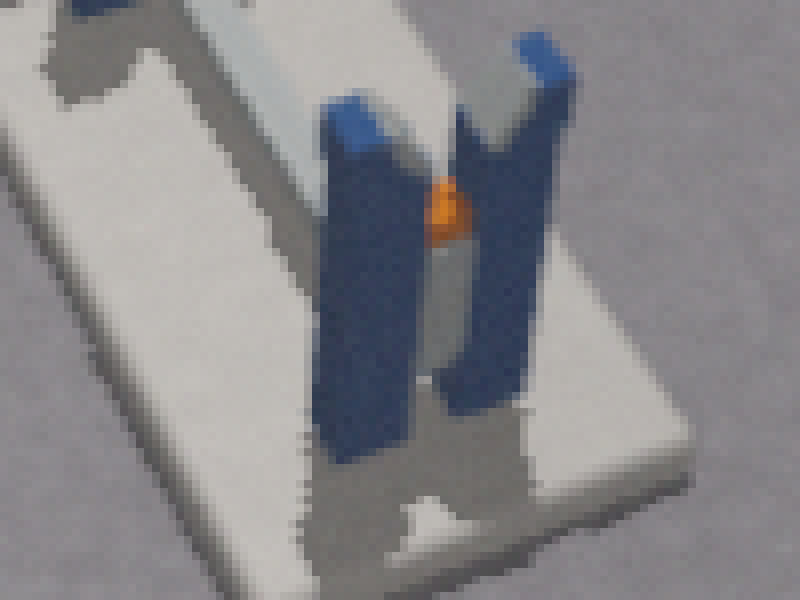

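View pics/zs3.png

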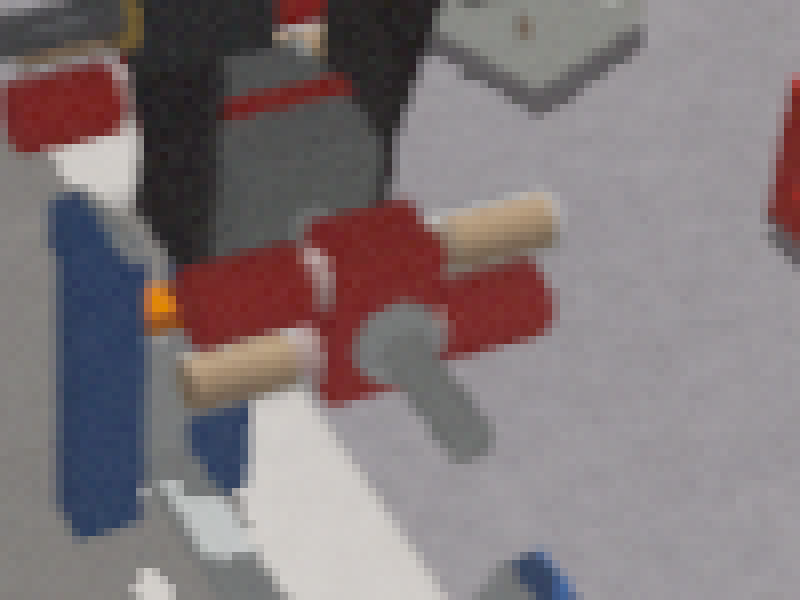

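Run:
```python
from h import *
import pickle
c=pickle.load(open('top0.pkl','rb'));f=c['frame'].astype(int);R,G,B=f[...,0],f[...,1],f[...,2]
m=((R>B+40)).astype(np.uint8);m[:,:270]=0;m[:208]=0;m[272:]=0;m[:,384:]=0
n,l,s,ce=cv2.connectedComponentsWithStats(m)
P=[]
for i in range(1,n):
    if s[i][4]<8: continue
    w=np.where(l==i,np.clip(R-B,0,None),0).astype(float); 
    # widen to include edge px
    k=cv2.dilate((l==i).astype(np.uint8),np.ones((3,3)));w=np.clip(R-B-8,0,None)*k
    v,u=np.mgrid[:384,:512]; q=((w*u).sum()/w.sum(),(w*v).sum()/w.sum())
    p=onz(c,*q,.078);P.append(p);print(s[i],q,p)
P=np.array(P);d=P[0]-P[1];print(P.mean(0),np.linalg.norm(d),np.degrees(np.arctan2(-d[0],d[1])))
for X in(600,): pass
# base corners z=.015 from zoom
zz=lambda X,Y:(270+X/7-.5,208+Y/7-.5)
for q in[(717,90),(717,400),(133,65),(128,380)]: print(onz(c,*zz(*q),.015))
```

```text
[302 237   5   5  25] (np.float64(304.21270718232046), np.float64(238.80505130228886)) [ 0.50107038 -0.10669306  0.078     ]
[365 240   6   5  25] (np.float64(367.64447134786116), np.float64(242.02138821630348)) [ 0.49338474 -0.25099166  0.078     ]
[ 0.49722756 -0.17884236  0.078     ] 0.14450312517535957 -3.048810199405981
[ 0.54669988 -0.28388325  0.015     ]
[ 0.43944764 -0.27901864  0.015     ]
[ 0.55590672 -0.07833465  0.015     ]
[ 0.44707709 -0.07497746  0.015     ]
```

```bash
python3 st.py 0.4978 -0.177 0.139 177.15
```

```text
9.3 [ 0.4934 -0.1707  0.1629] [[-0.056, -0.9972, -0.0487], [-0.9981, 0.0571, -0.022], [0.0247, 0.0473, -0.9986]] [ 0.4 -0.1 -4.1] [ 0.17 -0.2   0.01] 0.362
grasp pt [ 0.4943 -0.1703  0.1816]
units [ 0.22 -0.23  1.7 ] spin -0.05 ang 176.72
```

Request:
servo_tool --deltas '[{"slide":[0.15,-0.15,0.3],"spin":0},{"slide":[0.1,-0.1,0.5],"spin":-0.05},{"slide":[0,0,0.5],"spin":0},{"slide":[0,0,0.4],"spin":0},{"slide":[0,0,0],"spin":0}]'

```text
time_s: 9.8
tcp_pos: [0.4982, -0.1771, 0.116]
ee_rot: [[-0.045, -0.998, -0.049], [-0.999, 0.046, -0.022], [0.024, 0.048, -0.999]]
wrist_force: [-1.1, 0.3, -4.4]
gripper_width: 0.365
```

```bash
python3 st.py 0.4978 -0.177 0.130 177.15
```

```text
9.8 [ 0.4982 -0.1771  0.116 ] [[-0.0446, -0.9978, -0.0493], [-0.9987, 0.0457, -0.0217], [0.0239, 0.0483, -0.9985]] [-1.1  0.3 -4.4] [ 0.22 -0.14 -0.  ] 0.365
grasp pt [ 0.4991 -0.1767  0.1347]
units [0.01 0.04 0.19] spin 0.03 ang 177.38
```

Run:
```python
from h import *
d=shot('side','pics/s3.png')
b=cv2.imread('pics/s3.png')[190:320,210:320]
cv2.imwrite('pics/s3z.png',cv2.resize(b,None,fx=4.6,fy=4.6,interpolation=0))
s=sense();R=s['ee_rot'];g=s['tcp_pos']-.0147*R[:,2];ax=-R[:,0]+[0,0,.0136]
print(g,ax); z=lambda p:((np.array(p)-[210,190]+.5)*4.6).round(0)
for k in(-.09,-.061,.061): print(k,z(proj(d,g+ax*k)))
o=np.array([.4975,-.1775,0]);y=np.radians(-2.85);M=np.array([[np.cos(y),-np.sin(y),0],[np.sin(y),np.cos(y),0],[0,0,1]])
for p in[(0,-79,105),(0,-65,105),(0,65,105),(26,-79,118),(-26,-79,118)]: print(p,z(proj(d,o+M@np.array(p)/1000)))
```

```text
[ 0.49940999 -0.17689122  0.13138347] [ 0.04436071  0.99872292 -0.01057964]
-0.09 [379. 404.]
-0.061 [338. 348.]
0.061 [194. 147.]
(0, -79, 105) [353. 438.]
(0, -65, 105) [334. 411.]
(0, 65, 105) [186. 191.]
(26, -79, 118) [419. 391.]
(-26, -79, 118) [290. 436.]
```

View pics/s3z.png

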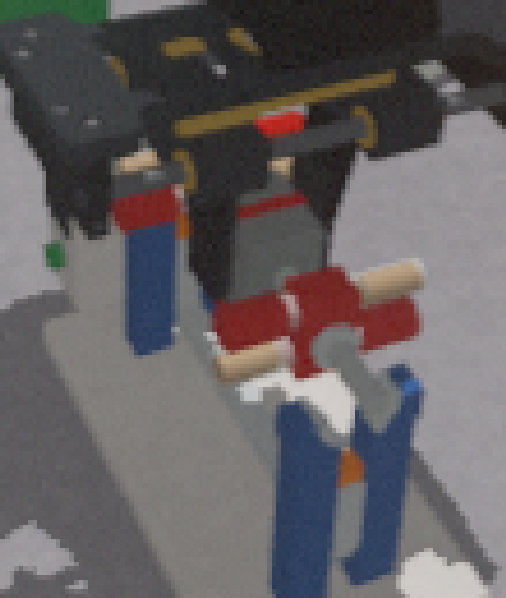

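Request:
servo_tool --deltas '[{"slide":[0,0.02,0.2],"spin":0.02},{"slide":[0,0,0.2],"spin":0},{"slide":[0,0,0.2],"spin":0},{"slide":[0,0,0.1],"spin":0},{"slide":[0,0,0],"spin":0}]'

```text
time_s: 10.35
tcp_pos: [0.4986, -0.1777, 0.0989]
ee_rot: [[-0.047, -0.998, -0.045], [-0.999, 0.048, -0.023], [0.025, 0.044, -0.999]]
wrist_force: [0.1, 1.0, -3.4]
gripper_width: 0.362
```

```bash
python3 st.py 0.4975 -0.177 0.114 177.15
```

```text
10.35 [ 0.4986 -0.1777  0.0989] [[-0.0466, -0.9979, -0.0452], [-0.9986, 0.0476, -0.0227], [0.0248, 0.044, -0.9987]] [ 0.1  1.  -3.4] [ 0.16 -0.21 -0.  ] 0.362
grasp pt [ 0.4994 -0.1773  0.1176]
units [-0.01  0.07  0.15] spin 0.01 ang 177.27
```

Request:
servo_tool --deltas '[{"slide":[0,0.04,0.1],"spin":0},{"slide":[0,0.02,0.1],"spin":0},{"slide":[0,0,0.1],"spin":0}]'

```text
time_s: 10.65
tcp_pos: [0.4974, -0.1779, 0.0918]
ee_rot: [[-0.046, -0.998, -0.043], [-0.999, 0.047, -0.023], [0.025, 0.042, -0.999]]
wrist_force: [0.1, -0.6, -4.4]
gripper_width: 0.367
```

```bash
python3 st.py 0.4975 -0.177 0.108 177.15
```

```text
10.65 [ 0.4974 -0.1779  0.0918] [[-0.0464, -0.998, -0.0429], [-0.9986, 0.0474, -0.023], [0.025, 0.0418, -0.9988]] [ 0.1 -0.6 -4.4] [ 0.29 -0.4  -0.07] 0.367
grasp pt [ 0.4982 -0.1775  0.1104]
units [-0.02  0.02  0.1 ] spin 0.02 ang 177.28
```

Request:
servo_tool --deltas '[{"slide":[0,0,0.1],"spin":0.01},{"slide":[0,0,0.1],"spin":0}]'

```text
time_s: 10.85
tcp_pos: [0.4977, -0.1781, 0.0867]
ee_rot: [[-0.048, -0.998, -0.041], [-0.999, 0.049, -0.023], [0.025, 0.04, -0.999]]
wrist_force: [0.7, -0.8, -3.7]
gripper_width: 0.368
```

```bash
python3 st.py 0.4975 -0.177 0.1 177.15
python3 - <<'E'
from h import *
d=shot('side','pics/s4.png')
b=cv2.imread('pics/s4.png')[190:320,210:320]
cv2.imwrite('pics/s4z.png',cv2.resize(b,None,fx=4.6,fy=4.6,interpolation=0))
E
```

```text
10.85 [ 0.4977 -0.1781  0.0867] [[-0.0476, -0.998, -0.0414], [-0.9985, 0.0486, -0.0233], [0.0252, 0.0403, -0.9989]] [ 0.7 -0.8 -3.7] [ 0.18 -0.23 -0.02] 0.368
grasp pt [ 0.4985 -0.1777  0.1054]
units [-0.03  0.03  0.22] spin 0.01 ang 177.21
```

View pics/s4z.png

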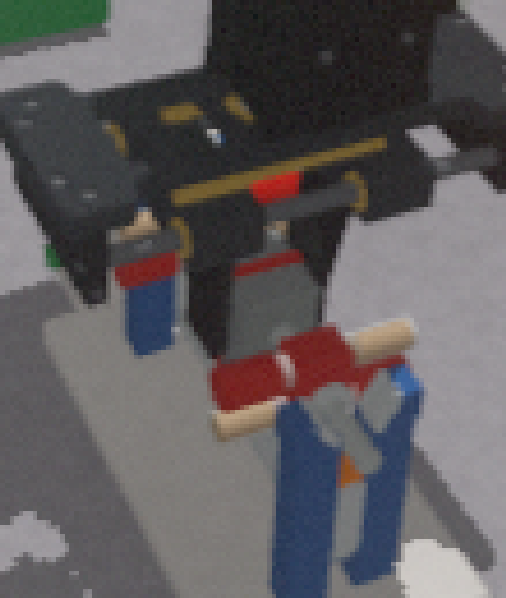

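Request:
servo_tool --deltas '[{"slide":[0,0.02,0.1],"spin":0.01},{"slide":[0,0.01,0.1],"spin":0}]'

```text
time_s: 11.1
tcp_pos: [0.4978, -0.1783, 0.0816]
ee_rot: [[-0.048, -0.998, -0.039], [-0.999, 0.049, -0.024], [0.026, 0.038, -0.999]]
wrist_force: [1.2, 0.6, -3.3]
gripper_width: 0.362
```

```bash
python3 st.py 0.4975 -0.177 0.1 177.15
```

```text
11.1 [ 0.4978 -0.1783  0.0816] [[-0.0481, -0.9981, -0.0394], [-0.9985, 0.049, -0.0238], [0.0257, 0.0382, -0.9989]] [ 1.2  0.6 -3.3] [ 0.05 -0.44  0.03] 0.362
grasp pt [ 0.4985 -0.1778  0.1003]
units [-0.03  0.04  0.01] spin 0.0 ang 177.19
```

Request:
servo_tool --deltas '[{"slide":[0,0,0.08],"spin":0},{"slide":[0,0,0.08],"spin":0}]'

```text
time_s: 11.3
tcp_pos: [0.4977, -0.1784, 0.0772]
ee_rot: [[-0.048, -0.998, -0.039], [-0.999, 0.049, -0.024], [0.026, 0.038, -0.999]]
wrist_force: [1.0, -0.3, -3.2]
gripper_width: 0.367
```

Request:
servo_tool --deltas '[{"slide":[0,0,0.08],"spin":0}]'

```text
time_s: 11.4
tcp_pos: [0.4977, -0.1784, 0.0751]
ee_rot: [[-0.048, -0.998, -0.039], [-0.999, 0.049, -0.024], [0.026, 0.038, -0.999]]
wrist_force: [1.5, -0.1, -4.1]
gripper_width: 0.364
```

```bash
python3 st.py 0.4975 -0.177 0.1 177.15
```

```text
11.4 [ 0.4977 -0.1784  0.0751] [[-0.0479, -0.9981, -0.0391], [-0.9985, 0.0488, -0.0239], [0.0257, 0.0379, -0.999]] [ 1.5 -0.1 -4.1] [ 0.11 -0.45  0.08] 0.364
grasp pt [ 0.4984 -0.178   0.0938]
units [-0.03  0.05 -0.25] spin 0.01 ang 177.2
```

Request:
servo_tool --deltas '[{"slide":[0,-0.02,0.06],"spin":0},{"slide":[0,-0.01,0.06],"spin":0}]'

```text
time_s: 11.6
tcp_pos: [0.4979, -0.1785, 0.0723]
ee_rot: [[-0.048, -0.998, -0.041], [-0.999, 0.049, -0.024], [0.026, 0.039, -0.999]]
wrist_force: [-1.3, 2.5, 3.2]
gripper_width: 0.363
```

Request:
servo_tool --deltas '[{"slide":[0,-0.01,0.06],"spin":0}]'

```text
time_s: 11.7
tcp_pos: [0.4979, -0.1786, 0.0714]
ee_rot: [[-0.048, -0.998, -0.041], [-0.999, 0.049, -0.024], [0.026, 0.04, -0.999]]
wrist_force: [-2.8, 1.7, 4.0]
gripper_width: 0.367
```

Request:
servo_tool --deltas '[{"slide":[0,0,0.06],"spin":0}]'

```text
time_s: 11.8
tcp_pos: [0.4979, -0.1785, 0.0705]
ee_rot: [[-0.048, -0.998, -0.041], [-0.999, 0.049, -0.024], [0.026, 0.039, -0.999]]
wrist_force: [-1.7, 2.3, 4.0]
gripper_width: 0.367
```

```bash
python3 st.py 0.4975 -0.177 0.1 177.15
```

```text
11.8 [ 0.4979 -0.1785  0.0705] [[-0.0476, -0.998, -0.0407], [-0.9985, 0.0486, -0.0242], [0.0261, 0.0395, -0.9989]] [-1.7  2.3  4. ] [ 0.75  0.37 -0.02] 0.367
grasp pt [ 0.4986 -0.1781  0.0892]
units [-0.03  0.06 -0.43] spin 0.01 ang 177.21
```

Request:
servo_tool --deltas '[{"slide":[0,0,0.06],"spin":0}]'

```text
time_s: 11.9
tcp_pos: [0.4979, -0.1786, 0.0695]
ee_rot: [[-0.047, -0.998, -0.04], [-0.999, 0.048, -0.024], [0.026, 0.039, -0.999]]
wrist_force: [-2.1, 1.1, 4.1]
gripper_width: 0.369
```

Request:
servo_tool --deltas '[{"slide":[0,0,0.06],"spin":0}]'

```text
time_s: 12.0
tcp_pos: [0.4979, -0.1785, 0.0682]
ee_rot: [[-0.047, -0.998, -0.04], [-0.999, 0.048, -0.024], [0.026, 0.039, -0.999]]
wrist_force: [-2.1, 2.0, 3.4]
gripper_width: 0.361
```

Request:
servo_tool --deltas '[{"slide":[0,0,0.06],"spin":0}]'

```text
time_s: 12.1
tcp_pos: [0.4979, -0.1786, 0.067]
ee_rot: [[-0.047, -0.998, -0.039], [-0.999, 0.048, -0.024], [0.026, 0.038, -0.999]]
wrist_force: [-2.9, 2.8, 9.0]
gripper_width: 0.364
```

```bash
python3 st.py 0.4975 -0.177 0.1 177.15
```

```text
12.1 [ 0.4979 -0.1786  0.067 ] [[-0.0473, -0.9981, -0.0395], [-0.9985, 0.0483, -0.0244], [0.0263, 0.0382, -0.9989]] [-2.9  2.8  9. ] [ 1.23  0.81 -0.04] 0.364
grasp pt [ 0.4987 -0.1781  0.0857]
units [-0.03  0.07 -0.57] spin 0.01 ang 177.23
```

Request:
servo_tool --deltas '[{"slide":[0,0,0.05],"spin":0}]'

```text
time_s: 12.2
tcp_pos: [0.498, -0.1786, 0.0666]
ee_rot: [[-0.047, -0.998, -0.039], [-0.999, 0.048, -0.025], [0.027, 0.038, -0.999]]
wrist_force: [-4.8, 3.6, 13.7]
gripper_width: 0.362
```

```bash
python3 st.py
python3 - <<'E'
from h import *
d=shot('side','pics/s5.png')
b=cv2.imread('pics/s5.png')[215:345,210:320]
cv2.imwrite('pics/s5z.png',cv2.resize(b,None,fx=4.6,fy=4.6,interpolation=0))
E
```

```text
12.2 [ 0.498  -0.1786  0.0666] [[-0.0472, -0.9981, -0.0394], [-0.9985, 0.0482, -0.0247], [0.0265, 0.0382, -0.9989]] [-4.8  3.6 13.7] [ 1.58  1.39 -0.16] 0.362
```

View pics/s5z.png

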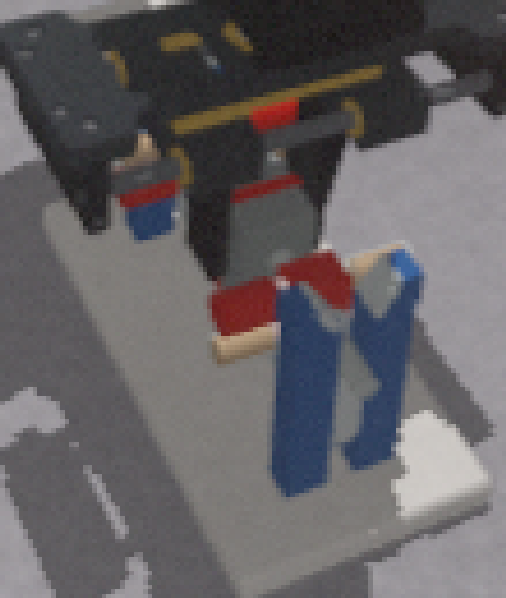

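Request:
servo_tool --deltas '[{"slide":[-0.02,0.03,0.04],"spin":0}]'

```text
time_s: 12.35
tcp_pos: [0.4979, -0.1785, 0.0667]
ee_rot: [[-0.047, -0.998, -0.038], [-0.999, 0.048, -0.026], [0.027, 0.036, -0.999]]
wrist_force: [-1.9, -1.8, 6.0]
gripper_width: 0.364
```

```bash
python3 st.py
```

```text
12.35 [ 0.4979 -0.1785  0.0667] [[-0.047, -0.9982, -0.0376], [-0.9985, 0.0479, -0.0255], [0.0273, 0.0364, -0.999]] [-1.9 -1.8  6. ] [ 0.09  0.37 -0.05] 0.364
```

Request:
servo_tool --deltas '[{"slide":[0,0.01,0.06],"spin":0}]'

```text
time_s: 12.45
tcp_pos: [0.498, -0.1787, 0.0666]
ee_rot: [[-0.047, -0.998, -0.037], [-0.999, 0.048, -0.026], [0.028, 0.035, -0.999]]
wrist_force: [-4.5, 5.3, 15.9]
gripper_width: 0.363
```

Request:
servo_tool --deltas '[{"slide":[0,0.01,0.06],"spin":0}]'

```text
time_s: 12.55
tcp_pos: [0.498, -0.1787, 0.0666]
ee_rot: [[-0.047, -0.998, -0.036], [-0.999, 0.048, -0.026], [0.028, 0.035, -0.999]]
wrist_force: [-4.5, 3.8, 12.8]
gripper_width: 0.365
```

```bash
python3 st.py
```

```text
12.55 [ 0.498  -0.1787  0.0666] [[-0.0469, -0.9983, -0.0358], [-0.9985, 0.0479, -0.0262], [0.0279, 0.0345, -0.999]] [-4.5  3.8 12.8] [ 1.77  1.36 -0.12] 0.365
```

Request:
servo_tool --deltas '[{"slide":[0,0,0],"spin":0},{"slide":[0,0,0],"spin":0}]'

```text
time_s: 12.75
tcp_pos: [0.4981, -0.1786, 0.0668]
ee_rot: [[-0.047, -0.998, -0.035], [-0.999, 0.048, -0.026], [0.027, 0.033, -0.999]]
wrist_force: [-1.5, 1.3, 1.9]
gripper_width: 0.362
```

Request:
servo_tool --deltas '[{"slide":[0,0,0],"spin":0},{"slide":[0,0,0],"spin":0},{"slide":[0,0,0],"spin":0},{"slide":[0,0,0],"spin":0},{"slide":[0,0,0],"spin":0},{"slide":[0,0,0],"spin":0}]' --gripper 0

```text
time_s: 13.35
tcp_pos: [0.4995, -0.1794, 0.0655]
ee_rot: [[-0.047, -0.998, -0.033], [-0.998, 0.048, -0.027], [0.028, 0.032, -0.999]]
wrist_force: [0.1, 0.4, -0.5]
gripper_width: 0.824
```

```bash
python3 st.py
```

```text
13.35 [ 0.4995 -0.1794  0.0655] [[-0.0469, -0.9984, -0.0329], [-0.9985, 0.0478, -0.027], [0.0285, 0.0316, -0.9991]] [ 0.1  0.4 -0.5] [ 0.07 -0.12 -0.  ] 0.824
```

Request:
servo_tool --deltas '[{"slide":[0,0,-0.2],"spin":0},{"slide":[0,0,-0.4],"spin":0},{"slide":[0,0,-0.5],"spin":0},{"slide":[0,0,-0.6],"spin":0},{"slide":[0,0,-0.6],"spin":0},{"slide":[0,0,0],"spin":0}]'

```text
time_s: 13.95
tcp_pos: [0.5023, -0.178, 0.1283]
ee_rot: [[-0.046, -0.998, -0.031], [-0.998, 0.047, -0.028], [0.029, 0.029, -0.999]]
wrist_force: [1.2, 0.1, 0.4]
gripper_width: 1.0
```

Request:
servo_tool --deltas '[{"slide":[0,0,0],"spin":0},{"slide":[0,0,0],"spin":0},{"slide":[0,0,0],"spin":0},{"slide":[0,0,0],"spin":0},{"slide":[0,0,0],"spin":0},{"slide":[0,0,0],"spin":0},{"slide":[0,0,0],"spin":0},{"slide":[0,0,0],"spin":0},{"slide":[0,0,0],"spin":0}]' --gripper 255

```text
time_s: 14.85
tcp_pos: [0.5006, -0.1777, 0.1261]
ee_rot: [[-0.047, -0.998, -0.035], [-0.998, 0.048, -0.027], [0.028, 0.034, -0.999]]
wrist_force: [-0.6, -0.5, -0.5]
gripper_width: 0.265
```

```bash
python3 st.py
python3 - <<'E'
from h import *
d=shot('side','pics/s6.png')
b=cv2.imread('pics/s6.png')[205:335,210:320]
cv2.imwrite('pics/s6z.png',cv2.resize(b,None,fx=4.6,fy=4.6,interpolation=0))
s=sense();z=lambda p:((np.array(p)-[210,205]+.5)*4.6).round(0)
o=np.array([.4985,-.1785,.0813])
y=np.radians(-2.85);M=np.array([[np.cos(y),-np.sin(y),0],[np.sin(y),np.cos(y),0],[0,0,1]])
for p in[(0,-90,0),(0,-90,1.1),(0,-79,0),(0,-20,18),(0,20,18),(0,0,18)]: print(p,z(proj(d,o+M@np.array(p)/1000)))
E
```

```text
14.85 [ 0.5006 -0.1777  0.1261] [[-0.047, -0.9983, -0.0351], [-0.9985, 0.0479, -0.0268], [0.0284, 0.0338, -0.999]] [-0.6 -0.5 -0.5] [ 0.17 -0.13 -0.01] 0.265
(0, -90, 0) [366. 436.]
(0, -90, 1.1) [367. 434.]
(0, -79, 0) [352. 414.]
(0, -20, 18) [281. 270.]
(0, 20, 18) [235. 203.]
(0, 0, 18) [258. 236.]
```

View pics/s6z.png

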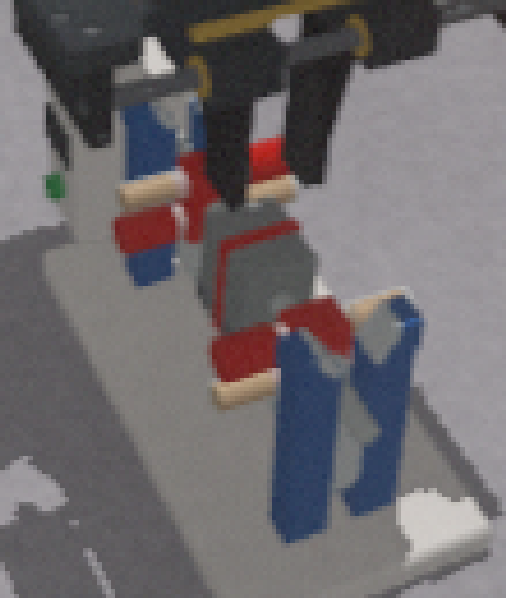

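Request:
servo_tool --deltas '[{"slide":[0,0.05,0.2],"spin":0},{"slide":[0,0,0.2],"spin":0},{"slide":[0,0,0.2],"spin":0},{"slide":[0,0,0.15],"spin":0},{"slide":[0,0,0],"spin":0}]'

```text
time_s: 15.4
tcp_pos: [0.4981, -0.1781, 0.1054]
ee_rot: [[-0.047, -0.998, -0.036], [-0.998, 0.048, -0.027], [0.028, 0.035, -0.999]]
wrist_force: [0.2, -1.1, -0.3]
gripper_width: 0.006
```

```bash
python3 st.py
```

```text
15.4 [ 0.4981 -0.1781  0.1054] [[-0.0472, -0.9982, -0.0359], [-0.9985, 0.0481, -0.0266], [0.0282, 0.0346, -0.999]] [ 0.2 -1.1 -0.3] [ 0.1  -0.13 -0.  ] 0.006
```

Request:
servo_tool --deltas '[{"slide":[0,0,0.06],"spin":0},{"slide":[0,0,0.06],"spin":0}]'

```text
time_s: 15.6
tcp_pos: [0.4981, -0.1783, 0.1022]
ee_rot: [[-0.047, -0.998, -0.036], [-0.998, 0.048, -0.027], [0.028, 0.034, -0.999]]
wrist_force: [-1.6, -0.3, 0.6]
gripper_width: 0.008
```

Request:
servo_tool --deltas '[{"slide":[0,0,0.05],"spin":0}]'

```text
time_s: 15.7
tcp_pos: [0.4982, -0.1783, 0.1009]
ee_rot: [[-0.047, -0.998, -0.035], [-0.998, 0.048, -0.027], [0.028, 0.034, -0.999]]
wrist_force: [-0.1, -0.6, -0.6]
gripper_width: 0.003
```

Request:
servo_tool --deltas '[{"slide":[0,0,0.05],"spin":0}]'

```text
time_s: 15.8
tcp_pos: [0.4984, -0.1784, 0.0999]
ee_rot: [[-0.047, -0.998, -0.035], [-0.998, 0.048, -0.027], [0.029, 0.034, -0.999]]
wrist_force: [-0.7, 1.4, 6.8]
gripper_width: 0.004
```

Request:
servo_tool --deltas '[{"slide":[0,0,0.05],"spin":0}]'

```text
time_s: 15.9
tcp_pos: [0.4991, -0.1785, 0.0999]
ee_rot: [[-0.046, -0.998, -0.034], [-0.999, 0.047, -0.028], [0.029, 0.032, -0.999]]
wrist_force: [-2.2, 3.1, 11.2]
gripper_width: 0.004
```

Request:
servo_tool --deltas '[{"slide":[0,0.02,0.06],"spin":0}]'

```text
time_s: 16.0
tcp_pos: [0.4993, -0.1785, 0.1]
ee_rot: [[-0.045, -0.998, -0.032], [-0.999, 0.046, -0.028], [0.03, 0.031, -0.999]]
wrist_force: [-1.6, 2.9, 8.8]
gripper_width: 0.004
```

Request:
servo_tool --deltas '[{"slide":[0,0.02,0.07],"spin":0}]'

```text
time_s: 16.1
tcp_pos: [0.4995, -0.1785, 0.1]
ee_rot: [[-0.045, -0.999, -0.03], [-0.999, 0.045, -0.029], [0.03, 0.029, -0.999]]
wrist_force: [-2.8, 2.6, 9.1]
gripper_width: 0.004
```

```bash
python3 st.py
```

```text
16.1 [ 0.4995 -0.1785  0.1   ] [[-0.0446, -0.9986, -0.03], [-0.9986, 0.0455, -0.0288], [0.0301, 0.0287, -0.9991]] [-2.8  2.6  9.1] [ 0.92  0.76 -0.07] 0.004
```

Request:
servo_tool --deltas '[{"slide":[0,0.03,0.1],"spin":0}]'

```text
time_s: 16.2
tcp_pos: [0.4996, -0.1785, 0.0999]
ee_rot: [[-0.044, -0.999, -0.028], [-0.999, 0.044, -0.03], [0.031, 0.026, -0.999]]
wrist_force: [-3.6, 3.7, 15.1]
gripper_width: 0.007
```

Request:
servo_tool --deltas '[{"slide":[0,0.03,0.11],"spin":0}]'

```text
time_s: 16.3
tcp_pos: [0.4999, -0.1786, 0.1]
ee_rot: [[-0.042, -0.999, -0.025], [-0.999, 0.043, -0.031], [0.032, 0.024, -0.999]]
wrist_force: [-3.0, 3.5, 15.7]
gripper_width: 0.005
```

```bash
python3 st.py
```

```text
16.3 [ 0.4999 -0.1786  0.1   ] [[-0.0424, -0.9988, -0.0249], [-0.9986, 0.0432, -0.0307], [0.0317, 0.0236, -0.9992]] [-3.   3.5 15.7] [ 1.32  1.2  -0.06] 0.005
```

Request:
servo_tool --deltas '[{"slide":[0,0.03,0.12],"spin":0},{"slide":[0,0.03,0.12],"spin":0}]'

```text
time_s: 16.5
tcp_pos: [0.5006, -0.1786, 0.1001]
ee_rot: [[-0.04, -0.999, -0.019], [-0.999, 0.041, -0.033], [0.034, 0.017, -0.999]]
wrist_force: [-4.2, 4.4, 15.1]
gripper_width: 0.005
```

Request:
servo_tool --deltas '[{"slide":[0,0.03,0.13],"spin":0},{"slide":[0,0.03,0.13],"spin":0},{"slide":[0,0.03,0.13],"spin":0}]'

```text
time_s: 16.8
tcp_pos: [0.5024, -0.1786, 0.1005]
ee_rot: [[-0.036, -0.999, -0.008], [-0.999, 0.036, -0.036], [0.036, 0.006, -0.999]]
wrist_force: [-3.1, 3.6, 16.3]
gripper_width: 0.005
```

```bash
python3 st.py
```

```text
16.8 [ 0.5024 -0.1786  0.1005] [[-0.036, -0.9993, -0.0075], [-0.9987, 0.0363, -0.0362], [0.0365, 0.0062, -0.9993]] [-3.1  3.6 16.3] [ 1.39  1.14 -0.13] 0.005
```

Request:
servo_tool --deltas '[{"slide":[0,0,-0.2],"spin":0},{"slide":[0,0,-0.5],"spin":0},{"slide":[0,0,-0.8],"spin":0},{"slide":[0,0,-0.9],"spin":0},{"slide":[0,0,-0.9],"spin":0},{"slide":[0,0,-0.9],"spin":0},{"slide":[0,0,-0.9],"spin":0},{"slide":[0,0,0],"spin":0}]'

```text
time_s: 17.6
tcp_pos: [0.5033, -0.1738, 0.2343]
ee_rot: [[-0.036, -0.999, -0.005], [-0.999, 0.036, -0.036], [0.037, 0.004, -0.999]]
wrist_force: [0.4, -0.3, -0.1]
gripper_width: 0.003
```

Request:
servo_tool --deltas '[{"slide":[-0.9,0,0],"spin":0},{"slide":[-0.9,0,0],"spin":0},{"slide":[-0.9,0,0],"spin":0},{"slide":[-0.9,0,0],"spin":0},{"slide":[-0.9,0,0],"spin":0},{"slide":[-0.9,0,0],"spin":0},{"slide":[-0.9,0,0],"spin":0},{"slide":[-0.9,0,0],"spin":0},{"slide":[-0.9,0,0],"spin":0},{"slide":[-0.9,0,0],"spin":0}]'

```text
time_s: 18.6
tcp_pos: [0.5079, 0.0565, 0.2178]
ee_rot: [[-0.044, -0.999, -0.016], [-0.998, 0.044, -0.036], [0.037, 0.015, -0.999]]
wrist_force: [0.3, -0.3, -0.3]
gripper_width: 0.005
```

```bash
python3 st.py
python3 - <<'E'
from h import *
import pickle
d=shot('side','pics/s7.png');t=shot('top','pics/t7.png')
pickle.dump((t,d),open('7.pkl','wb'))
b=cv2.imread('pics/s7.png')[205:335,210:320]
cv2.imwrite('pics/s7z.png',cv2.resize(b,None,fx=4.6,fy=4.6,interpolation=0))
a=cv2.imread('pics/t7.png')[200:272,270:384]
cv2.imwrite('pics/t7z.png',cv2.resize(a,None,fx=7,fy=7,interpolation=0))
E
```

```text
18.6 [0.5079 0.0565 0.2178] [[-0.0436, -0.9989, -0.0162], [-0.9984, 0.0442, -0.0361], [0.0368, 0.0146, -0.9992]] [ 0.3 -0.3 -0.3] [ 0.12 -0.11  0.01] 0.005
```

View pics/s7z.png

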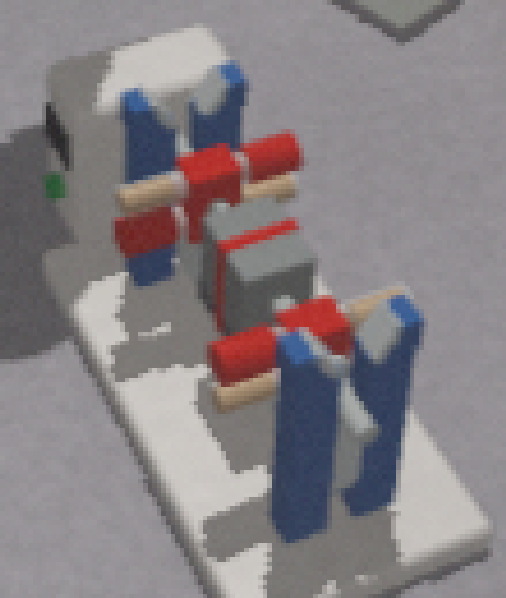

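View pics/t7z.png

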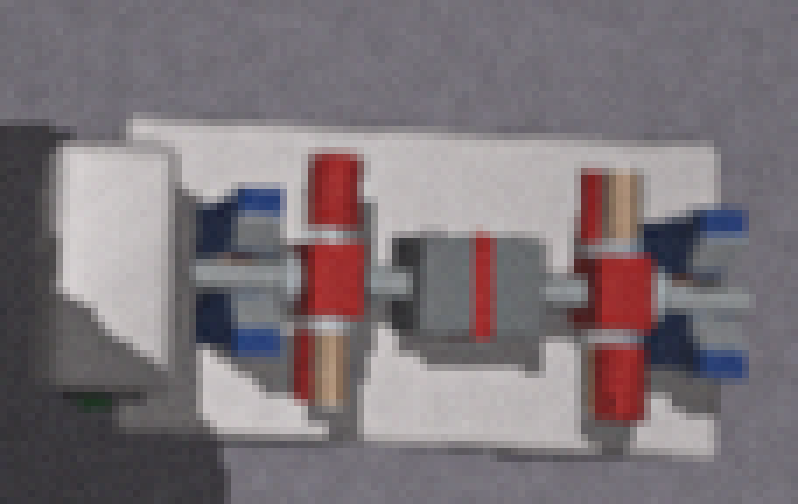

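Run:
```python
import cv2
b=cv2.imread('pics/s7.png')
cv2.imwrite('pics/n1.png',cv2.resize(b[228:268,230:280],None,fx=12,fy=12,interpolation=cv2.INTER_NEAREST))
cv2.imwrite('pics/n2.png',cv2.resize(b[263:303,252:302],None,fx=12,fy=12,interpolation=cv2.INTER_NEAREST))
```

```text
(no output)
```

View pics/n1.png

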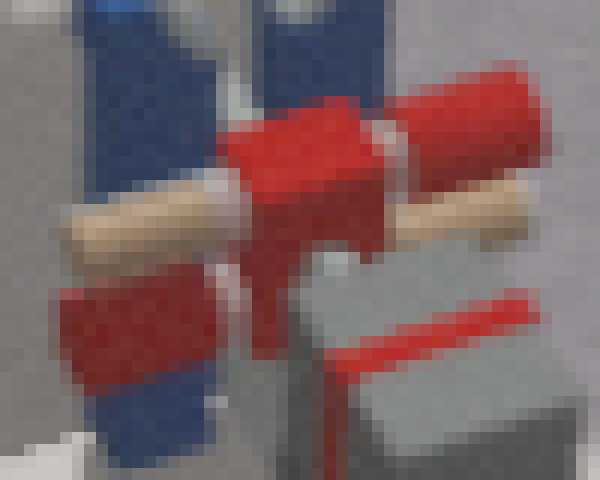

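View pics/n2.png

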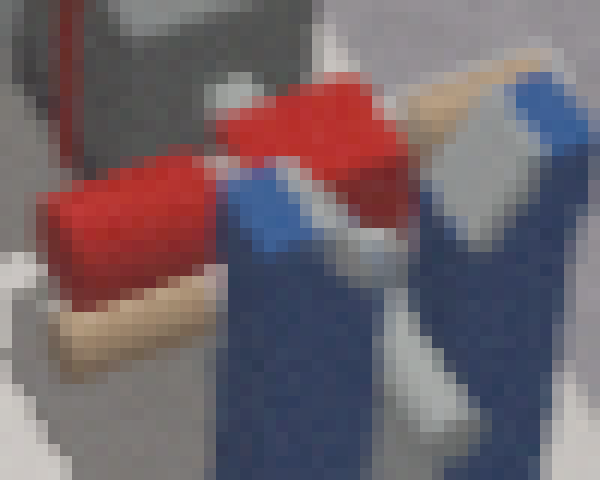

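Run:
```python
from h import *
import pickle
from scipy.optimize import least_squares
from scipy.spatial.transform import Rotation as Ro
t,d=pickle.load(open('7.pkl','rb'))
ob=[((218,138),(230,228),(-1,46+9)),((353,97),(230,228),(1,55)),((390,180),(230,228),(1,37)),((255,200),(230,228),(-1,37)),
((216,130),(252,263),(-1,-37)),((362,75),(252,263),(1,-37)),((412,160),(252,263),(1,-55))]
uv=np.array([[o[0]+q[0]/12-.5,o[1]+q[1]/12-.5] for q,o,_ in ob])
def f(p,full=False):
    x,y,h,a,roll,tilt,yaw=p
    R=Ro.from_euler('ZXY',[yaw,tilt,roll]).as_matrix()
    out=[proj(d,np.array([x,y,.0817])+R@np.array([l[0]*a,l[1]/1000,h])) for _,_,l in ob]
    e=(np.array(out)-uv).ravel()
    return e
for fy in(-2.0,-2.85,-3.5):
    g=lambda p:np.r_[f(p),(p[6]-np.radians(fy))*500]
    s=least_squares(g,[.4985,-.178,.014,.012,0,0,np.radians(fy)],x_scale=[.001]*4+[.01]*3)
    J=s.jac;C=np.linalg.pinv(J.T@J)*(s.fun**2).sum()/6
    print(fy,s.x.round(4),'rms',np.sqrt((f(s.x)**2).mean()),'tilt sd',C[5,5]**.5)
# axle tip
tip=(252+455/12-.5,263+430/12-.5); print(tip, proj(d,s.x[:2].tolist()+[.0817]))
# top-view: axle vs slot mid lines
zz=lambda X,Y:(270+X/7-.5,200+Y/7-.5)
a=onz(t,*zz(192,271),.0817);b=onz(t,*zz(750,300),.0817);dd=a-b;print('axle',a,b,(a+b)/2,np.linalg.norm(dd),np.degrees(np.arctan2(-dd[0],dd[1])))
```

```text
-2.0 [ 0.5043 -0.1697  0.005   0.012   0.0453  0.0356 -0.0349] rms 0.46940917276915983 tilt sd 0.026039334474534374
-2.85 [ 0.4973 -0.1806  0.0178  0.0116  0.0258  0.0051 -0.0497] rms 0.47240798047491284 tilt sd 0.025568316785761144
-3.5 [ 0.4921 -0.1898  0.028   0.0113  0.0117 -0.0182 -0.0611] rms 0.47534438957470593 tilt sd 0.025200777580718366
(289.4166666666667, 298.3333333333333) [265.03965321 267.89788392]
axle [ 0.50238375 -0.08969506  0.0817    ] [ 0.492541  -0.2702509  0.0817   ] [ 0.49746238 -0.17997298  0.0817    ] 0.1808239253658274 -3.120310980371717
```

Request:
servo_tool --deltas '[{"slide":[0.5,0,0],"spin":0},{"slide":[0.8,0,0],"spin":0},{"slide":[0.9,0,0],"spin":0},{"slide":[0.9,0,0],"spin":0},{"slide":[0.9,0,0],"spin":0},{"slide":[0.9,0,0],"spin":0},{"slide":[0.9,0,0],"spin":0},{"slide":[0.7,0,0],"spin":0},{"slide":[0.4,0,0],"spin":0},{"slide":[0,0,0],"spin":0}]'

```text
time_s: 19.7
tcp_pos: [0.4936, -0.1338, 0.2203]
ee_rot: [[-0.05, -0.998, -0.026], [-0.998, 0.051, -0.038], [0.039, 0.024, -0.999]]
wrist_force: [-0.4, 0.5, 0.1]
gripper_width: -0.001
```

```bash
sed -i 's/if abs(tz)<1:/if 1:/' st.py; python3 st.py 0.4975 -0.179 0.143 177
```

```text
19.7 [ 0.4936 -0.1338  0.2203] [[-0.0499, -0.9984, -0.0258], [-0.998, 0.0508, -0.0375], [0.0388, 0.0239, -0.999]] [-0.4  0.5  0.1] [ 0.14 -0.1   0.02] -0.001
grasp pt [ 0.4941 -0.1331  0.239 ]
units [ 1.68 -0.32  3.9 ] spin 0.01 ang 177.08
```

Request:
servo_tool --deltas '[{"slide":[-0.1,-0.2,0.5],"spin":0},{"slide":[-0.1,-0.16,0.8],"spin":0},{"slide":[0,0,0.8],"spin":0},{"slide":[0,0,0.8],"spin":0},{"slide":[0,0,0.7],"spin":0},{"slide":[0,0,0.3],"spin":0},{"slide":[0,0,0],"spin":0}]'

```text
time_s: 20.4
tcp_pos: [0.5006, -0.1296, 0.1143]
ee_rot: [[-0.047, -0.999, -0.028], [-0.998, 0.048, -0.036], [0.037, 0.026, -0.999]]
wrist_force: [1.1, 0.1, 1.0]
gripper_width: 0.003
```

```bash
python3 st.py
```

```text
20.4 [ 0.5006 -0.1296  0.1143] [[-0.0467, -0.9985, -0.0276], [-0.9982, 0.0476, -0.0362], [0.0375, 0.0259, -0.999]] [1.1 0.1 1. ] [ 0.09 -0.07  0.01] 0.003
```

Request:
servo_tool --deltas '[{"slide":[0.1,0.02,0.15],"spin":0},{"slide":[0,0,0.15],"spin":0},{"slide":[0,0,0.05],"spin":0}]'

```text
time_s: 20.7
tcp_pos: [0.5012, -0.1319, 0.1063]
ee_rot: [[-0.045, -0.999, -0.024], [-0.998, 0.046, -0.036], [0.037, 0.023, -0.999]]
wrist_force: [0.8, -0.7, -0.4]
gripper_width: 0.007
```

Request:
servo_tool --deltas '[{"slide":[0,0,0.06],"spin":0}]'

```text
time_s: 20.8
tcp_pos: [0.5016, -0.132, 0.1052]
ee_rot: [[-0.045, -0.999, -0.023], [-0.998, 0.046, -0.036], [0.037, 0.021, -0.999]]
wrist_force: [-0.0, -0.7, -0.0]
gripper_width: 0.002
```

Request:
servo_tool --deltas '[{"slide":[0,0,0.05],"spin":0}]'

```text
time_s: 20.9
tcp_pos: [0.5018, -0.1321, 0.1042]
ee_rot: [[-0.045, -0.999, -0.022], [-0.998, 0.046, -0.036], [0.037, 0.021, -0.999]]
wrist_force: [-0.2, 0.5, 0.2]
gripper_width: 0.008
```

Request:
servo_tool --deltas '[{"slide":[0,0,0.05],"spin":0}]'

```text
time_s: 21.0
tcp_pos: [0.502, -0.1321, 0.1032]
ee_rot: [[-0.045, -0.999, -0.022], [-0.998, 0.046, -0.036], [0.037, 0.02, -0.999]]
wrist_force: [-0.3, 0.1, 0.2]
gripper_width: 0.005
```

Request:
servo_tool --deltas '[{"slide":[0,0.04,0.05],"spin":0},{"slide":[0,0.02,0.05],"spin":0}]'

```text
time_s: 21.2
tcp_pos: [0.5006, -0.1322, 0.1009]
ee_rot: [[-0.045, -0.999, -0.021], [-0.998, 0.046, -0.036], [0.037, 0.019, -0.999]]
wrist_force: [0.6, 0.2, -0.6]
gripper_width: 0.002
```

Request:
servo_tool --deltas '[{"slide":[0,0.02,0.05],"spin":0}]'

```text
time_s: 21.3
tcp_pos: [0.5004, -0.1323, 0.0999]
ee_rot: [[-0.045, -0.999, -0.02], [-0.998, 0.046, -0.036], [0.037, 0.018, -0.999]]
wrist_force: [0.5, 0.3, 6.6]
gripper_width: 0.006
```

Request:
servo_tool --deltas '[{"slide":[0,0.01,0.05],"spin":0}]'

```text
time_s: 21.4
tcp_pos: [0.5013, -0.1323, 0.0998]
ee_rot: [[-0.044, -0.999, -0.017], [-0.998, 0.045, -0.037], [0.038, 0.015, -0.999]]
wrist_force: [-1.5, 2.9, 9.9]
gripper_width: 0.006
```

Request:
servo_tool --deltas '[{"slide":[0,0,0.05],"spin":0}]'

```text
time_s: 21.5
tcp_pos: [0.5022, -0.1324, 0.0999]
ee_rot: [[-0.044, -0.999, -0.015], [-0.998, 0.044, -0.038], [0.038, 0.013, -0.999]]
wrist_force: [-2.2, 1.9, 8.6]
gripper_width: 0.006
```

Request:
servo_tool --deltas '[{"slide":[0,0,-0.5],"spin":0},{"slide":[0.5,0.05,-0.1],"spin":0},{"slide":[0.7,0.05,-0.1],"spin":0},{"slide":[0.7,0.05,-0.05],"spin":0},{"slide":[0.7,0.05,0],"spin":0},{"slide":[0.7,0,0],"spin":0},{"slide":[0.3,0,0],"spin":0},{"slide":[0,0,0],"spin":0}]'

```text
time_s: 22.3
tcp_pos: [0.4906, -0.227, 0.1207]
ee_rot: [[-0.044, -0.999, -0.018], [-0.998, 0.045, -0.036], [0.037, 0.017, -0.999]]
wrist_force: [0.2, 0.3, -0.9]
gripper_width: 0.009
```

```bash
python3 st.py
```

```text
22.3 [ 0.4906 -0.227   0.1207] [[-0.0443, -0.9989, -0.0183], [-0.9983, 0.0449, -0.0363], [0.0371, 0.0167, -0.9992]] [ 0.2  0.3 -0.9] [ 0.18 -0.07  0.02] 0.009
```

Request:
servo_tool --deltas '[{"slide":[-0.08,-0.15,0.2],"spin":0},{"slide":[0,0,0.25],"spin":0},{"slide":[0,0,0.15],"spin":0},{"slide":[0,0,0.08],"spin":0},{"slide":[0,0,0.0],"spin":0}]'

```text
time_s: 22.8
tcp_pos: [0.4938, -0.2239, 0.1008]
ee_rot: [[-0.042, -0.999, -0.021], [-0.998, 0.043, -0.035], [0.036, 0.019, -0.999]]
wrist_force: [0.4, -0.4, 0.6]
gripper_width: 0.008
```

Request:
servo_tool --deltas '[{"slide":[0,0,0.05],"spin":0}]'

```text
time_s: 22.9
tcp_pos: [0.4942, -0.2238, 0.0999]
ee_rot: [[-0.042, -0.999, -0.02], [-0.998, 0.042, -0.036], [0.037, 0.018, -0.999]]
wrist_force: [-0.3, -0.3, 6.3]
gripper_width: 0.008
```

Request:
servo_tool --deltas '[{"slide":[0,0,0.05],"spin":0}]'

```text
time_s: 23.0
tcp_pos: [0.4953, -0.224, 0.0998]
ee_rot: [[-0.041, -0.999, -0.018], [-0.998, 0.041, -0.037], [0.038, 0.016, -0.999]]
wrist_force: [-1.5, 1.2, 9.4]
gripper_width: 0.007
```

Request:
servo_tool --deltas '[{"slide":[0,0,0.05],"spin":0}]'

```text
time_s: 23.1
tcp_pos: [0.496, -0.224, 0.1]
ee_rot: [[-0.04, -0.999, -0.016], [-0.998, 0.04, -0.038], [0.038, 0.015, -0.999]]
wrist_force: [-0.8, 1.9, 6.9]
gripper_width: 0.005
```

Both clamps read the same top height (TCP 0.0999 m) under load, so the rotor is level on the floors. Next I'll retract the arm.

Request:
servo_tool --deltas '[{"slide":[0,0,-0.2],"spin":0},{"slide":[0,0,-0.5],"spin":0},{"slide":[0,0,-0.8],"spin":0},{"slide":[0,0,-0.9],"spin":0},{"slide":[0,0,-0.9],"spin":0},{"slide":[0,0,-0.9],"spin":0},{"slide":[0,0,-0.6],"spin":0},{"slide":[0,0,0],"spin":0},{"slide":[0,0,0],"spin":0}]'

```text
time_s: 24.0
tcp_pos: [0.4972, -0.2187, 0.2257]
ee_rot: [[-0.04, -0.999, -0.015], [-0.999, 0.041, -0.036], [0.037, 0.013, -0.999]]
wrist_force: [-0.1, 0.9, -0.8]
gripper_width: 0.005
```

Request:
servo_tool --deltas '[{"slide":[-0.9,0,0],"spin":0},{"slide":[-0.9,0,0],"spin":0},{"slide":[-0.9,0,0],"spin":0},{"slide":[-0.9,0,0],"spin":0},{"slide":[-0.9,0,0],"spin":0},{"slide":[-0.9,0,0],"spin":0},{"slide":[-0.9,0,0],"spin":0},{"slide":[-0.9,0,0],"spin":0},{"slide":[-0.5,0,0],"spin":0},{"slide":[0,0,0],"spin":0}]'

```text
time_s: 25.0
tcp_pos: [0.4987, -0.0204, 0.2057]
ee_rot: [[-0.044, -0.998, -0.037], [-0.998, 0.045, -0.037], [0.038, 0.036, -0.999]]
wrist_force: [0.2, -1.5, -0.1]
gripper_width: 0.007
```

```bash
python3 st.py
python3 - <<'E'
from h import *
shot('side','pics/s8.png');shot('top','pics/t8.png')
b=cv2.imread('pics/s8.png')
cv2.imwrite('pics/s8b.png',cv2.resize(b,(800,600)))
E
```

```text
25.0 [ 0.4987 -0.0204  0.2057] [[-0.0441, -0.9983, -0.0373], [-0.9983, 0.0454, -0.0368], [0.0385, 0.0356, -0.9986]] [ 0.2 -1.5 -0.1] [ 0.16 -0.16 -0.01] 0.007
```

View pics/s8b.png

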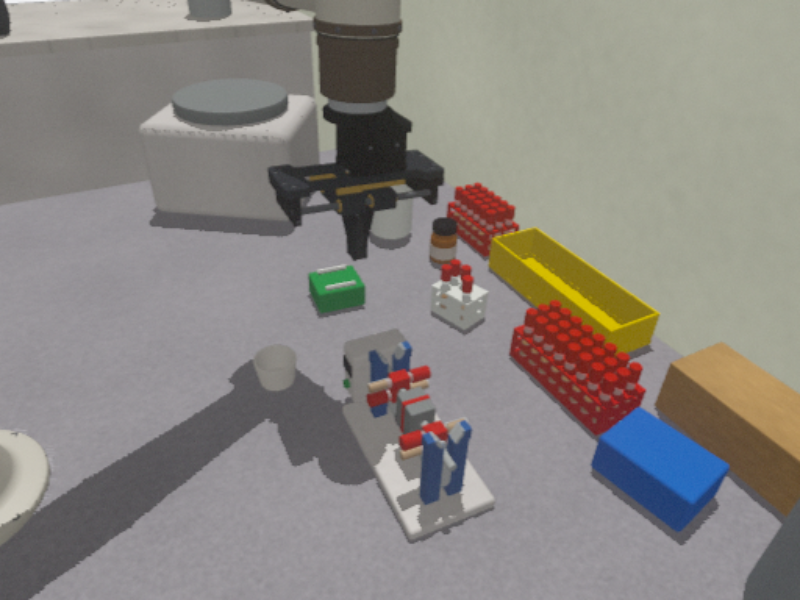

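View pics/t8.png

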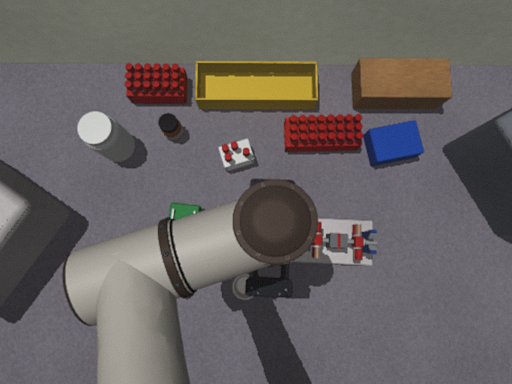

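The rotor is in both slots around (420,415), the gripper is free at (355,180), and the bystanders are where they were. I'm handing the job in.

```bash
python3 -c "
from station import r
print(r.finish_job())"
```

```text
the job is handed in; nothing more can be done
None
```

The rotor is in the mixer stand with its axle in both slots, released, and the job is handed in at about 25 s. No verdict was reported.

**What I did**
- I gripped the hub on the parking block and lifted it clear. I then lowered the axle into both slots and pushed the pads down until it met a hard stop, with the axle's middle about 82 mm above the bench.
- The gripped press gave an estimated 18–20 N on the stand, and the tool had tilted 0.5–0.7° since the grasp. I therefore let go and pressed the hub top with the closed fingers instead.
- That press ran at least 0.5 s, with 15–16 N at the wrist plus about 4.4 N of rotor weight, so roughly 20 N on the stand. The rotor did not sink any further. No reading I took came near 40 N.

**Last checks**
- **Level:** with the fingertips pressing on each clamp in turn, both tops stopped at 99.9 mm (±0.1 mm), and neither side sank under 7–10 N.
- **Position:** the top view puts the axle's middle at (0.4975, -0.180) and its direction at -3.1°. I had estimated the stand at (0.4973, -0.178) and about -2.9°.
- **Bystanders:** they look unmoved in the final pictures, judged by eye. The arm was clear of everything.

**What was less certain**
- The attempt to measure tilt from the side picture was too noisy to use (standard deviation about 0.025 rad), so the level result rests on the touch measurements.
- While pressing the hub top, the fingertip slid or rolled about 4 mm in x.
- I could not see the pads under the axle. That they are flush rests on the hard stop under about 20 N.

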